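Load, weigh and re-hang the swing bucket

ROBOT

A 6-joint arm with a two-finger parallel gripper is mounted at the origin on the work surface. World frame = base frame: x ahead of the robot, y to its left, z up, the work surface at z = 0. Lengths are in mm, angles in rad, forces in N, time in s.
With the tool pointing down it reaches from about 350 to 975 mm from the base axis. Payload 7.1 kg.
Tool frame: the origin (TCP) lies at the very end of the fingers, on their centre line; the grasp point (between the pads) lies 19 mm behind it (ctrl.pinch_z is the z of the grasp point in the tool frame, in mm); z points along the fingers, y is the direction in which the jaws open and shut (so a half turn about z gives the same grasp; the last joint's range is limited). The gripper opens to 88 mm and grips with 3 to 60 N. Pads are 20 mm wide; open, the fingers measure 115 mm over their backs; the gripper's body (75 mm by 178 mm) begins 61 mm behind the grasp point.
Start: joints at [-1.306, 0.423, 1.63, -0, 1.089, -0.019], TCP at [175.022, -599.977, 222.675] pointing down, gripper open.
Joint ranges: [-3, 3], [-0.9, 2.11], [0.09, 2.58], [-1.31, 4.45], [0.11, 2.69], [-2.54, 2.54]. Speed limits (rad/s): [2.39, 2.39, 3.01, 3.14, 3.14, 3.14].

INTERFACE

Orientations are given as a rotation vector (axis times angle).
In Python, from workcell import get_obs, optics, ctrl gives the robot as it stands.
- The arm moves only by the shell command python3 -m jog 'ROWS'. ROWS is a JSON object of lists of equal length, an entry for each row: "delta_rot": the turn, a rotation vector about the tool's x, y, z in rad, a list of three; "translation": the shift along the tool's x, y, z in mm, a list of three; "hand": the opening, from -1 (shut) to 1 (fully open). In form: {"delta_rot": [[rx, ry, rz], ...], "translation": [[x, y, z], ...], "hand": [hand, ...]}. A call has 1 to 5 rows; each row is the pose to reach, as a shift and turn from the pose commanded when the call began, along the tool's axes at that moment; what a row does not reach only later rows make up. A row lasts 1/10 s, in which the tool goes at most 50 mm and 8.59 degrees, less where a joint would pass 70% of its speed; a pose out of reach is approached as far as the arm can. A call with a gripper value outside its range is refused whole. The fingers move at their own pace and stop on an object; the grip force is fixed at half the most. Time passes only in rows, so rows that repeat a pose let the fingers close. It gives the time, the measured TCP pose, the force and the opening at its end, in the units of the state.
- get_obs(): the state, without advancing time (a new reading comes with each control period).
- optics.get_image(name): name is "side" or "top" or "wrist"; returns the picture (420x560x3 uint8, red, green, blue); there is no depth.
- optics.calibration(name): a dict with "intrinsics" (3x3 intrinsics, pixels), "cam_to_world" (4x4, takes a point from camera to world coordinates). Camera axes: x right, y up, looking along -z (the intrinsics and any distortion apply to the point x, -y, -z); pixel columns grow to the right and rows downward; lengths in mm; the calibration is good to about 2 mm. A picture is of the moment at which its call begins: read the wrist's pose just before it. calibration takes no time and is no camera call; for the wrist camera it gives the pose at the moment of the call.
- ctrl.close_job(): hands the job in, once; it reports no verdict.
The state is a dict: "t": time; "qpos": joint angles; "qvel": joint speeds; "joint_torque": joint torques, N m; "ee_pos": TCP position; "orientation": TCP orientation; "ft_force": force on the tool from outside, world axes, zero at the start; "moment": the same for the moment, N m; "width": finger opening in mm.
Only numpy, scipy, OpenCV 4.12 (cv2) and the standard library are available. Lean on these libraries where they do the work, as an engineer would, in place of code of your own. Each camera call takes 0.05 s, during which the arm holds its last target. There are 200 camera calls.

TASK

Load every domed rubber plug from the compartment tray into the steel bucket while it hangs by its pivot pins in the forked stand; the flat rubber ring stays in the tray. Then lift the bucket straight up out of the forks without letting it tip or catch, stand it in the middle of the scale's pan, let go of it and press the scale's round key fully down. Finally hang the loaded bucket gently back in both forks, with all the plugs still in it, and leave it at rest; do not push or tip the beaker and the jar.

Things in the scene. Friction and masses are not known exactly. Their poses are not given: they have to be found in the camera images.
- bucket_grip (a point): centre of the black grip block (22 mm along the bucket's x, 44 mm along y, 26 mm high) on the middle of the bucket's fixed arch, 141 mm above the bucket's underside and 79 mm above its pivot axis. The arch is a flat strap, 12 mm wide along x, from the middles of the two y walls to a crossbar along y, underside at 133 mm. The block moves sideways as the bucket leans. Bucket's own axes
- bucket_pivot (a point): point midway between the two pivot pins (10 mm round, sticking out 25 mm from the y walls, along the bucket's y axis), 62 mm above the bucket's underside; same axes as the bucket
- bucket_floor (a point): centre of the bucket's inner floor, 4 mm above its underside; same axes as the bucket
- bucket: loose open steel box, 140 mm along x, 120 mm along y, 75 mm deep, walls 3 mm, about 420 g empty; origin at the centre of its underside, z up. It swings freely about its pins (along y) and leans a little to its heavier side. Its mouth is open on both x sides of the arch: plugs go in about 40 mm to either side of it
- stand: fixed swing stand, base plate 160 x 200 x 8 mm, origin under its centre; two fork uprights 10 mm thick, centred 72 mm to either side along its y (6 mm clear of the bucket). Each has an open slot, 14 mm wide along x, floor 95 mm and straight sides to 120 mm above the bench, then flared to 135 mm. Lifting 50 mm straight up frees the pins
- fork_axis (a point): where the middle of the pivot axis lies when the bucket hangs home: midway between the two slots, 100 mm above the bench; y along the pivot axis, z up
- pan_top (a point): centre of the upper face of the fixed scale's steel pan, 160 mm along its x by 140 mm along its y, 60 mm above the bench; the scale is a white box 270 x 180 x 45 mm, its front with the key at -x
- key_top (a point): middle of the top of the scale's grey round push key (26 mm wide), 145 mm in front (-x) of the pan's centre; pressed straight down
- key (a joint): travel of the key in m: 0 up, 0.006 fully down; springs back, about 4 N at full travel
- tray_floor (a point): centre of the inner floor of the fixed white compartment tray, 4 mm above the bench; tray 155 mm along x, 230 mm along y, outer walls and dividers 4 mm thick and 14 mm high above the bench; two compartments along x by three along y, 75 mm apart
- gasket: loose flat black rubber ring, 48 mm outside, 26 mm hole, 10 mm thick, origin at the centre of its underside, in one of the compartments; it stays there
- beaker: bystander: glass beaker 68 mm wide, 85 mm high, loose beyond the work area; origin under its middle
- jar: bystander: white jar 56 mm wide, 70 mm high, loose beyond the work area; origin under its middle
- plug0_c (a point): centre, half-way up, of a loose black rubber plug: upright cylinder 34 mm in diameter with a domed top, 46 mm high in all, about 30 g; its own z points from the flat foot to the dome. Stands in a tray compartment at the start; 3 to 5 plugs are present (None from the start: absent)
- plug1_c (a point): centre, half-way up, of a loose black rubber plug: upright cylinder 34 mm in diameter with a domed top, 46 mm high in all, about 30 g; its own z points from the flat foot to the dome. Stands in a tray compartment at the start; 3 to 5 plugs are present (None from the start: absent)
- plug2_c (a point): centre, half-way up, of a loose black rubber plug: upright cylinder 34 mm in diameter with a domed top, 46 mm high in all, about 30 g; its own z points from the flat foot to the dome. Stands in a tray compartment at the start; 3 to 5 plugs are present (None from the start: absent)
- plug3_c (a point): centre, half-way up, of a loose black rubber plug: upright cylinder 34 mm in diameter with a domed top, 46 mm high in all, about 30 g; its own z points from the flat foot to the dome. Stands in a tray compartment at the start; 3 to 5 plugs are present (None from the start: absent)
- plug4_c (a point): centre, half-way up, of a loose black rubber plug: upright cylinder 34 mm in diameter with a domed top, 46 mm high in all, about 30 g; its own z points from the flat foot to the dome. Stands in a tray compartment at the start; 3 to 5 plugs are present (None from the start: absent)

How it is judged (in metres and radians):
On the way, in this order (a step that is already met when the one before it is completed fails the run):
1. every plug is in the bucket while the bucket hangs in the forks, not touched by the fingers (x of plug0_c in the frame of bucket_floor between -0.069 and 0.069 m and y of plug0_c in the frame of bucket_floor between -0.059 and 0.059 m and z of plug0_c in the frame of bucket_floor between 0 and 0.075 m and x of plug1_c in the frame of bucket_floor between -0.069 and 0.069 m and y of plug1_c in the frame of bucket_floor between -0.059 and 0.059 m and z of plug1_c in the frame of bucket_floor between 0 and 0.075 m and x of plug2_c in the frame of bucket_floor between -0.069 and 0.069 m and y of plug2_c in the frame of bucket_floor between -0.059 and 0.059 m and z of plug2_c in the frame of bucket_floor between 0 and 0.075 m and x of plug3_c in the frame of bucket_floor between -0.069 and 0.069 m and y of plug3_c in the frame of bucket_floor between -0.059 and 0.059 m and z of plug3_c in the frame of bucket_floor between 0 and 0.075 m and x of plug4_c in the frame of bucket_floor between -0.069 and 0.069 m and y of plug4_c in the frame of bucket_floor between -0.059 and 0.059 m and z of plug4_c in the frame of bucket_floor between 0 and 0.075 m and distance between bucket_pivot and fork_axis below 0.01 m and angle between the y axis of bucket_pivot and the y axis of fork_axis, either way round below 0.12 rad and contact force between the fingers and bucket below 0.1 N), for 0.3 s.
2. the bucket is lifted clear of the forks with the plugs in it, level to within 0.3 rad (x of plug0_c in the frame of bucket_floor between -0.069 and 0.069 m and y of plug0_c in the frame of bucket_floor between -0.059 and 0.059 m and z of plug0_c in the frame of bucket_floor between 0 and 0.075 m and x of plug1_c in the frame of bucket_floor between -0.069 and 0.069 m and y of plug1_c in the frame of bucket_floor between -0.059 and 0.059 m and z of plug1_c in the frame of bucket_floor between 0 and 0.075 m and x of plug2_c in the frame of bucket_floor between -0.069 and 0.069 m and y of plug2_c in the frame of bucket_floor between -0.059 and 0.059 m and z of plug2_c in the frame of bucket_floor between 0 and 0.075 m and x of plug3_c in the frame of bucket_floor between -0.069 and 0.069 m and y of plug3_c in the frame of bucket_floor between -0.059 and 0.059 m and z of plug3_c in the frame of bucket_floor between 0 and 0.075 m and x of plug4_c in the frame of bucket_floor between -0.069 and 0.069 m and y of plug4_c in the frame of bucket_floor between -0.059 and 0.059 m and z of plug4_c in the frame of bucket_floor between 0 and 0.075 m and z of bucket_pivot in the frame of fork_axis above 0.045 m and angle between bucket_floor's own z axis and vertical below 0.3 rad), for 0.1 s.
3. the loaded bucket stands upright and still on the pan, centred to 30 mm, let go (x of plug0_c in the frame of bucket_floor between -0.069 and 0.069 m and y of plug0_c in the frame of bucket_floor between -0.059 and 0.059 m and z of plug0_c in the frame of bucket_floor between 0 and 0.075 m and x of plug1_c in the frame of bucket_floor between -0.069 and 0.069 m and y of plug1_c in the frame of bucket_floor between -0.059 and 0.059 m and z of plug1_c in the frame of bucket_floor between 0 and 0.075 m and x of plug2_c in the frame of bucket_floor between -0.069 and 0.069 m and y of plug2_c in the frame of bucket_floor between -0.059 and 0.059 m and z of plug2_c in the frame of bucket_floor between 0 and 0.075 m and x of plug3_c in the frame of bucket_floor between -0.069 and 0.069 m and y of plug3_c in the frame of bucket_floor between -0.059 and 0.059 m and z of plug3_c in the frame of bucket_floor between 0 and 0.075 m and x of plug4_c in the frame of bucket_floor between -0.069 and 0.069 m and y of plug4_c in the frame of bucket_floor between -0.059 and 0.059 m and z of plug4_c in the frame of bucket_floor between 0 and 0.075 m and horizontal distance between bucket_floor and pan_top below 0.03 m and angle between bucket_floor's own z axis and vertical below 0.08 rad and z of bucket_floor in the frame of pan_top between -0.002 and 0.01 m and linear speed of bucket below 0.03 m/s and angular speed of bucket below 0.3 rad/s and contact force between the fingers and bucket below 0.1 N), for 0.5 s.
4. the key is pressed down at least 4.5 mm while the loaded bucket stands on the pan, let go (x of plug0_c in the frame of bucket_floor between -0.069 and 0.069 m and y of plug0_c in the frame of bucket_floor between -0.059 and 0.059 m and z of plug0_c in the frame of bucket_floor between 0 and 0.075 m and x of plug1_c in the frame of bucket_floor between -0.069 and 0.069 m and y of plug1_c in the frame of bucket_floor between -0.059 and 0.059 m and z of plug1_c in the frame of bucket_floor between 0 and 0.075 m and x of plug2_c in the frame of bucket_floor between -0.069 and 0.069 m and y of plug2_c in the frame of bucket_floor between -0.059 and 0.059 m and z of plug2_c in the frame of bucket_floor between 0 and 0.075 m and x of plug3_c in the frame of bucket_floor between -0.069 and 0.069 m and y of plug3_c in the frame of bucket_floor between -0.059 and 0.059 m and z of plug3_c in the frame of bucket_floor between 0 and 0.075 m and x of plug4_c in the frame of bucket_floor between -0.069 and 0.069 m and y of plug4_c in the frame of bucket_floor between -0.059 and 0.059 m and z of plug4_c in the frame of bucket_floor between 0 and 0.075 m and horizontal distance between bucket_floor and pan_top below 0.03 m and angle between bucket_floor's own z axis and vertical below 0.08 rad and z of bucket_floor in the frame of pan_top between -0.002 and 0.01 m and contact force between the fingers and bucket below 0.1 N and value of joint key above 0.0045 m), for 0.1 s.
At the end, for the whole second after the job is handed in: The bucket hangs at rest with both pivot pins home in the forks (pivot midpoint within 10 mm of its home, pin line within 0.12 rad, leaning less than 0.4 rad, speed under 0.03 m/s and 0.3 rad/s), let go; every plug present is inside it; the flat ring is still in the tray; the key is up (all of step 1 and linear speed of bucket below 0.03 m/s and angular speed of bucket below 0.3 rad/s and x of gasket in the frame of tray_floor between -0.08 and 0.08 m and y of gasket in the frame of tray_floor between -0.118 and 0.118 m and z of gasket in the frame of tray_floor below 0.03 m and angle between bucket_floor's own z axis and vertical below 0.4 rad and value of joint key below 0.002 m); the robot touches nothing.
It fails at once if the bucket tips more than 0.6 rad (angle between bucket_floor's own z axis and vertical above 0.6 rad).
It fails at once if the bucket is caught on, or banged into, the stand with more than 45 N (contact force between bucket and stand above 45 N).
It fails at once if the beaker or the jar is pushed more than 30 mm or tipped (distance of any of beaker, jar from where it was at the start of the episode above 0.03 m or angle between any of beaker, jar's own z axis and vertical above 0.4 rad).
Of plug0, plug1, plug2, plug3, plug4 only 3 to 5 are there at a start; the rules pass over those that are not, and their reading is None.
At some moment in a run one of plug0, plug1, plug2, plug3, plug4 may be knocked a few centimetres aside while the robot is not near it.
It also fails if it takes over 210 s, if anything falls off the work surface, if the arm or the gripper's body presses on something with over 40 N, if the wrist force passes 120 N, or if a joint passes its speed limit or range.

## Working session

There is one attempt and no reset: what is moved stays moved. The work goes in short steps, Python scripts to look and compute and a shell command to move; the robot and the scene stay as the last step left them, time stands still between calls to the robot, and variables do not carry over. Pictures are saved under pics/ and viewed, about 12 in all and at most 16, crops included, and the job is handed in when it is done.

```bash
ls; mkdir -p pics
python3 - <<'E'
from workcell import get_obs, optics, ctrl
import cv2, numpy as np
o=get_obs(); print(o['t'],o['ee_pos'],o['orientation'],o['width'],o['ft_force'],ctrl.pinch_z)
for n in ['top','side']:
    im=optics.get_image(n); cv2.imwrite(f'pics/{n}0.png',im[:,:,::-1])
    c=optics.calibration(n); print(n,np.array(c['intrinsics']).round(1).tolist(),np.array(c['cam_to_world']).round(3).tolist(),[k for k in c])
E
```

```text
pics
0.0 [ 174.89067667 -599.46150181  221.91876226] [-3.10853887e+00 -4.44084569e-01  2.61275625e-04] 87.53433827075958 [ 0.55897137  1.03097786 -0.29162256] -18.700000000000003
top [[396.7, 0.0, 276.1], [0.0, 396.7, 205.7], [0.0, 0.0, 1.0]] [[0.011, 0.989, -0.15, 432.671], [-1.0, 0.01, -0.009, -4.305], [-0.007, 0.15, 0.989, 1012.568], [0.0, 0.0, 0.0, 1.0]] ['intrinsics', 'cam_to_world']
side [[535.9, 0.0, 271.0], [0.0, 535.9, 208.7], [0.0, 0.0, 1.0]] [[-0.781, 0.47, -0.411, 66.892], [-0.624, -0.572, 0.533, 672.078], [0.016, 0.672, 0.74, 1078.371], [0.0, 0.0, 0.0, 1.0]] ['intrinsics', 'cam_to_world']
```

View pics/top0.png

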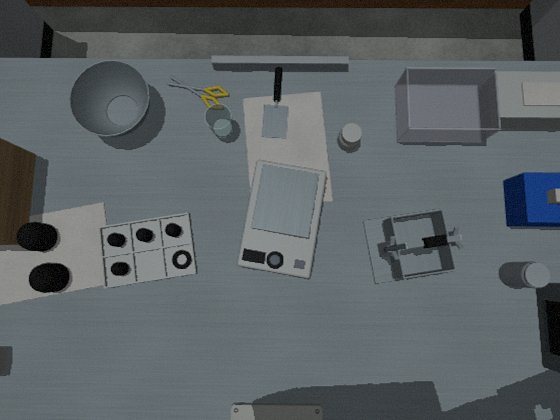

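View pics/side0.png

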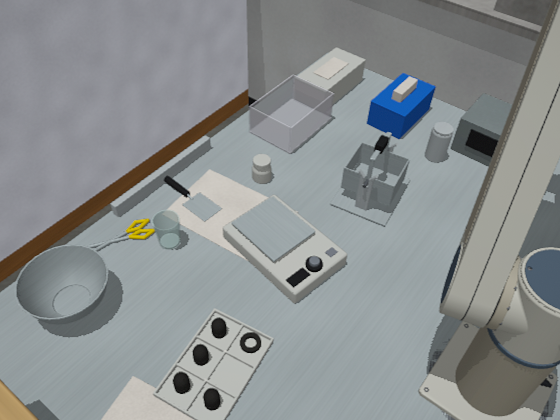

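The top view shows four plugs at about (117,240), (145,235), (173,230) and (121,268), and the ring at (181,259). The scale key is at (275,260). The bucket and stand are near (415,245), with the black grip block at (435,241).

```bash
cat > h.py <<'E'
import cv2, numpy as np, json
from workcell import get_obs, optics, ctrl
from scipy.spatial.transform import Rotation as R
def cal(n):
    c=optics.calibration(n); return np.array(c['intrinsics']),np.array(c['cam_to_world'])
def ray(c,u,v):
    K,T=c; d=T[:3,:3]@np.array([(u-K[0,2])/K[0,0],-(v-K[1,2])/K[1,1],-1]); return T[:3,3],d
def onz(c,u,v,z):
    o,d=ray(c,u,v); return o+d*(z-o[2])/d[2]
def proj(c,p):
    K,T=c; q=T[:3,:3].T@(np.asarray(p,float)-T[:3,3]); return np.array([K[0,2]-K[0,0]*q[0]/q[2],K[1,2]+K[1,1]*q[1]/q[2]])
def tri(c1,p1,c2,p2):
    o1,d1=ray(c1,*p1);o2,d2=ray(c2,*p2)
    s=np.linalg.lstsq(np.c_[d1,-d2],o2-o1,rcond=None)[0]; a=o1+s[0]*d1;b=o2+s[1]*d2
    return (a+b)/2,np.linalg.norm(a-b)
def pose():
    o=get_obs(); return np.array(o['ee_pos']),R.from_rotvec(o['orientation'])
def delta(p,Rt=None):   # shift & turn in tool axes to reach world p, rotation Rt
    e,r=pose(); t=r.inv().apply(np.asarray(p,float)-e); w=(r.inv()*Rt).as_rotvec() if Rt is not None else np.zeros(3)
    return t.round(1),w.round(4)
def down(yaw): # tool z down, tool x at yaw in world
    c,s=np.cos(yaw),np.sin(yaw); return R.from_matrix(np.array([[c,s,0],[s,-c,0],[0,0,-1]]))
def dark(im,lo=60,amin=30):
    m=(im.max(2)<lo).astype(np.uint8); n,l,st,ce=cv2.connectedComponentsWithStats(m)
    return [(ce[i].round(1).tolist(),st[i].tolist()) for i in range(1,n) if amin<st[i,4]<3000]
E
python3 - <<'E'
from h import *
for n in ['top','side']:
    im=cv2.imread(f'pics/{n}0.png'); print(n)
    for d in dark(im,50): print(d)
im=cv2.imread('pics/top0.png'); cv2.imwrite('pics/t_crop.png',np.hstack([cv2.resize(im[150:290,235:335],None,fx=3.9,fy=3.9,interpolation=cv2.INTER_CUBIC),cv2.resize(im[150:290,362:467],None,fx=3.9,fy=3.9,interpolation=cv2.INTER_CUBIC)]))
E
```

```text
top
([46.3, 41.1], [39, 20, 15, 38, 390])
([245.8, 29.2], [240, 23, 12, 12, 31])
([277.5, 82.8], [274, 67, 9, 35, 231])
([136.5, 123.5], [118, 106, 31, 30, 76])
([15.7, 191.1], [7, 146, 21, 98, 551])
([35.8, 236.2], [13, 222, 45, 30, 1005])
([173.0, 229.9], [166, 224, 15, 13, 161])
([144.1, 234.7], [136, 229, 17, 13, 174])
([116.0, 239.6], [108, 233, 17, 14, 186])
([435.5, 241.1], [422, 234, 27, 14, 271])
([253.4, 256.0], [242, 249, 23, 15, 234])
([181.4, 259.3], [172, 251, 19, 18, 181])
([274.8, 260.0], [267, 252, 16, 17, 124])
([48.9, 277.4], [29, 263, 41, 30, 959])
([119.6, 268.5], [111, 262, 18, 14, 189])
([549.3, 324.7], [536, 283, 24, 90, 1730])
side
([250.9, 100.5], [249, 97, 7, 8, 31])
([481.2, 142.6], [465, 129, 33, 28, 512])
([381.4, 143.6], [375, 136, 14, 18, 139])
([175.6, 185.5], [164, 176, 25, 21, 165])
([313.5, 266.4], [306, 258, 16, 14, 107])
([297.5, 277.0], [287, 269, 23, 18, 202])
([218.5, 328.0], [212, 318, 14, 20, 233])
([250.3, 342.5], [241, 333, 20, 20, 217])
([200.3, 354.6], [193, 345, 16, 20, 254])
([181.2, 382.7], [173, 373, 17, 21, 272])
([546.0, 383.3], [541, 379, 11, 8, 47])
([211.6, 399.0], [204, 389, 16, 21, 281])
```

View pics/t_crop.png

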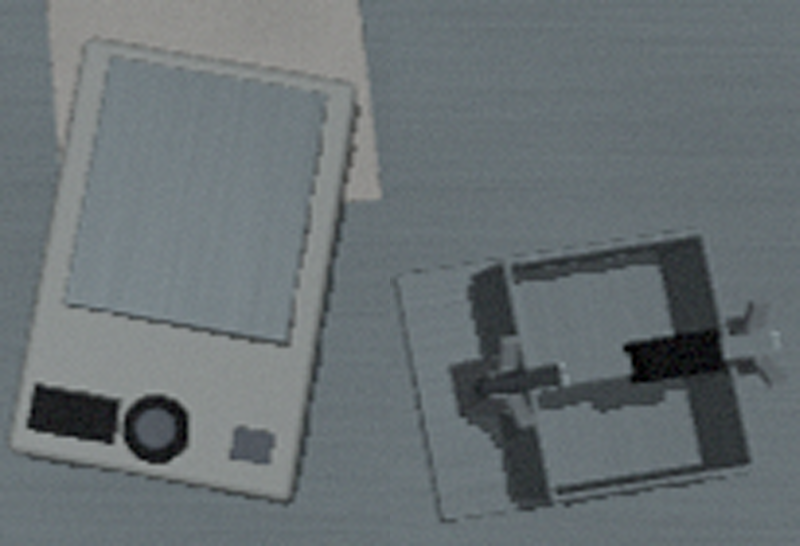

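The crop shows the pan corners, the key, the left corners of the stand's base plate, and the bucket rim with its right edge running (703,235) to (750,463). The bucket hangs roughly level.

Run:
```python
from h import *
t=cal('top');s=cal('side')
for n,a,b in [('p0',(173,229.9),(218.5,328)),('p1',(144.1,234.7),(200.3,354.6)),('p2',(116,239.6),(181.2,382.7)),('p3',(119.6,268.5),(211.6,399)),('ring',(181.4,259.3),(250.3,342.5)),('block',(435.5,241.1),(381.4,143.6))]:
    p,e=tri(t,a,s,b); print(n,p.round(1),round(e,1))
A=lambda x,y:(235+x/3.9,150+y/3.9); B=lambda x,y:(362+(x-390)/3.9,150+y/3.9)
pc=np.array([onz(t,*A(*q),60) for q in [(105,55),(328,95),(290,345),(65,303)]]); print('pan',pc.round(1).tolist(),pc.mean(0))
d=pc[0]+pc[1]-pc[2]-pc[3]; print('yaw scale',np.arctan2(d[1],d[0])); k=pc.mean(0)-145*d/np.linalg.norm(d); print('key pred',k,'meas',onz(t,274.8,260,50))
for n,q,z in [('base',[(395,277),(440,522)],8),('rim',[(703,235),(750,463)],113)]:
    a,b=[onz(t,*B(*x),z) for x in q]; print(n,a,b,np.arctan2(*(a-b)[1::-1]),np.linalg.norm(a-b))
im=cv2.imread('pics/top0.png'); m=(im.max(2)<50)
ys,xs=np.nonzero(m[225:260,415:455]); r=cv2.minAreaRect(np.float32(np.c_[xs+415,ys+225])); print(r,[onz(t,*c,192).round(1) for c in cv2.boxPoints(r)])
# tray corners
g=[onz(t,*q,14).round(1) for q in [(100,229),(189,213),(196,277),(106,287)]]; print('tray',g,np.mean(g,0))
```

```text
p0 [520.2 263.1  20.1] 1.8
p1 [507.2 334.9  20.4] 1.5
p2 [494.3 404.9  20.2] 1.6
p3 [422.8 390.8  20. ] 1.2
ring [447.2 241.2   8.6] 1.2
block [ 488.  -330.9  179.1] 0.7
pan [[680.9, 40.1, 60.0], [656.2, -100.8, 60.0], [498.7, -76.6, 60.0], [523.2, 62.3, 60.0]] [589.75478657 -18.73474999  60.        ]
yaw scale -0.146028542636854
key pred [446.29805552   2.36421482  60.        ] meas [446.80728429   5.78697596  50.        ]
base [ 548.0093378  -217.60740104    8.        ] [ 391.43211604 -242.73409129    8.        ] 0.15911812598423475 158.58050616758402
rim [ 562.48528468 -375.84770835  113.        ] [ 430.89448673 -395.82982418  113.        ] 0.15069914059305223 133.09929773118705
((440.00006103515625, 243.0000457763672), (31.11269760131836, 29.698484420776367), 45.0) [array([ 483.6, -291. ,  192. ]), array([ 527.5, -336.3,  192. ]), array([ 482.4, -379.1,  192. ]), array([ 439.2, -333.8,  192. ])]
tray [array([520.3, 449.5,  14. ]), array([563.4, 225.7,  14. ]), array([403.4, 201.3,  14. ]), array([376.6, 423.4,  14. ])] [465.925 324.975  14.   ]
```

Four plugs and the ring are located. The bucket grip is near (488,-331) with yaw about 0.155. Next I'll align the tool to that yaw and travel over to the tray.

Run:
```python
from h import *
Rt=down(0.165); e,r=pose()
print(delta(e,Rt))
for a,b in [((174.9,-599.5,222),(430,-150,290)),((430,-150,290),(505,262,230))]:
    print(Rt.inv().apply(np.array(b,float)-np.array(a)).round(1))
```

```text
(array([0., 0., 0.]), array([-1.400e-03,  1.000e-04,  1.188e-01]))
[ 325.5 -401.5  -68. ]
[ 141.7 -394.1   60. ]
```

```bash
python3 -m jog '{"delta_rot":[[0,0,0.119],[0,0,0.119]],"translation":[[0,0,-20],[0,0,-40]],"hand":[1,1]}'
python3 -m jog '{"delta_rot":[[0,0,0],[0,0,0],[0,0,0],[0,0,0],[0,0,0]],"translation":[[24,-30,-6],[48,-60,-10],[72,-90,-15],[96,-120,-20],[110,-135,-28]],"hand":[1,1,1,1,1]}'
python3 -m jog '{"delta_rot":[[0,0,0],[0,0,0],[0,0,0],[0,0,0],[0,0,0]],"translation":[[24,-30,0],[48,-60,0],[72,-90,0],[96,-120,0],[110,-135,0]],"hand":[1,1,1,1,1]}'
python3 -m jog '{"delta_rot":[[0,0,0],[0,0,0],[0,0,0],[0,0,0],[0,0,0]],"translation":[[24,-30,0],[48,-60,0],[72,-90,0],[96,-120,0],[106,-132,0]],"hand":[1,1,1,1,1]}'
python3 -m jog '{"delta_rot":[[0,0,0],[0,0,0],[0,0,0],[0,0,0],[0,0,0]],"translation":[[14,-40,0],[28,-80,0],[42,-120,5],[56,-160,15],[70,-197,30]],"hand":[1,1,1,1,1]}'
python3 -m jog '{"delta_rot":[[0,0,0],[0,0,0],[0,0,0],[0,0,0],[0,0,0]],"translation":[[14,-40,5],[28,-80,10],[42,-120,15],[56,-160,20],[70,-197,30]],"hand":[1,1,1,1,1]}'
python3 - <<'E'
from h import *
p,r=pose(); print(p,r.as_matrix().round(3).tolist(),get_obs()['t']); c=cal('wrist')
im=optics.get_image('wrist'); cv2.imwrite('pics/w1.png',im[:,:,::-1]); print(c[1].round(2).tolist(),c[0][0])
for d in dark(im,50): print(d)
E
```

```text
t: 0.3
ee_pos: [174.8, -599.2, 262.0]
orientation: [-3.129, -0.253, 0.001]
ft_force: [0.7, -0.7, 0.4]
width: 87.9
t: 0.8
ee_pos: [261.8, -445.8, 290.2]
orientation: [-3.129, -0.26, 0.001]
ft_force: [0.0, -0.4, 0.6]
width: 87.5
t: 1.3
ee_pos: [348.2, -295.1, 290.5]
orientation: [-3.13, -0.261, 0.0]
ft_force: [0.3, -0.3, 0.5]
width: 87.7
t: 1.8
ee_pos: [431.4, -147.5, 290.5]
orientation: [-3.13, -0.262, 0.0]
ft_force: [0.5, 0.2, -0.3]
width: 87.9
t: 2.3
ee_pos: [467.7, 57.8, 260.9]
orientation: [-3.131, -0.259, -0.003]
ft_force: [-0.1, -0.5, 0.0]
width: 87.8
t: 2.8
ee_pos: [504.3, 263.8, 230.7]
orientation: [-3.131, -0.259, -0.001]
ft_force: [0.1, -0.6, 0.1]
width: 87.8
[504.29570519 263.80983528 230.66746138] [[0.986, 0.165, 0.001], [0.165, -0.986, 0.0], [0.001, -0.0, -1.0]] 2.8
[[0.16, 0.94, 0.29, 585.77], [-0.99, 0.16, 0.05, 277.08], [0.0, -0.29, 0.96, 392.09], [0.0, 0.0, 0.0, 1.0]] [327.14740821   0.         277.54804853]
([9.4, 147.7], [0, 117, 24, 59, 1025])
([215.0, 178.4], [200, 163, 31, 32, 743])
([278.6, 177.7], [265, 162, 28, 32, 668])
([153.0, 179.4], [135, 164, 37, 32, 885])
([286.3, 235.1], [268, 218, 37, 36, 685])
([161.3, 238.9], [145, 223, 34, 33, 818])
([444.2, 263.7], [419, 248, 51, 32, 948])
([482.8, 275.6], [468, 262, 38, 34, 537])
([358.0, 348.4], [322, 346, 64, 5, 182])
```

View pics/w1.png

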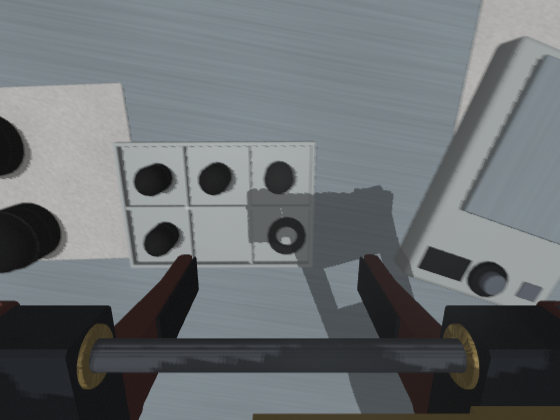

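The wrist view shows three plugs in the far row at (279,178), (215,178) and (153,179), one in the near row at (161,239), and the ring at (286,235).

Run:
```python
from h import *
c=cal('wrist');t=cal('top'); e,r=pose()
for a,b in [((278.6,177.7),(173,229.9)),((215,178.4),(144.1,234.7)),((153,179.4),(116,239.6)),((161.3,238.9),(119.6,268.5))]:
    p,g=tri(c,a,t,b); q=onz(c,*a,27); print(p.round(1),round(g,1),q.round(1),onz(t,*b,27).round(1))
print(onz(c,286.3,235.1,9))
q=np.array([516,263,0]); print(r.inv().apply(q-e))
```

```text
[520.4 268.6   0.6] 2.0 [524.1 270.   27. ] [518.8 260.8  27. ]
[507.2 342.9   0.8] 3.6 [511.5 340.1  27. ] [506.1 332.3  27. ]
[494.2 413.8   4.3] 5.3 [498.9 408.6  27. ] [493.2 401.6  27. ]
[421.6 398.2   7.6] 5.4 [429.1 394.9  27. ] [422.3 387.7  27. ]
[452.029435   248.17857074   9.        ]
[  9.99476925   7.38689092 228.98135391]
```

Run:
```python
from h import *
c=cal('wrist'); print(pose()[0])
im=optics.get_image('wrist')
for d in dark(im,50):
    if 160<d[0][1]<250 and d[0][0]>100: print(d, onz(c,*d[0],27 if 'x' else 9).round(1),onz(c,*d[0],9).round(1))
print(c[1][:3,3])
# known: finger tips? report key pixel
```

```text
[504.86509252 268.09034031 228.99131922]
([220.1, 180.3], [204, 165, 33, 32, 801]) [510.4 334.3  27. ] [506.6 336.9   9. ]
([284.1, 179.6], [270, 164, 30, 32, 743]) [523.  263.6  27. ] [519.9 262.7   9. ]
([157.9, 181.2], [139, 166, 39, 32, 932]) [497.8 403.   27. ] [493.4 409.1   9. ]
([291.4, 237.4], [273, 220, 38, 36, 781]) [456.5 243.3  27. ] [450.1 241.4   9. ]
([166.0, 240.9], [149, 224, 36, 34, 872]) [427.5 389.3  27. ] [419.6 394.6   9. ]
[586.38568707 281.15536014 390.38261688]
```

```bash
Z='[0,0,0],[0,0,0],[0,0,0],[0,0,0],[0,0,0]'
python3 -m jog '{"delta_rot":[[0,0,0],[0,0,0],[0,0,0],[0,0,0],[0,0,0]],"translation":[[14.5,7.6,45],[14.5,7.6,90],[14.5,7.6,135],[14.5,7.6,155],[14.5,7.6,155]],"hand":[0.3,0.3,0.3,0.3,0.3]}'
python3 -m jog '{"delta_rot":[[0,0,0],[0,0,0],[0,0,0],[0,0,0],[0,0,0]],"translation":[[0,0,25],[0,0,50],[0,0,55],[0,0,55],[0,0,55]],"hand":[0.3,0.3,0.3,0.3,0.3]}'
python3 -m jog '{"delta_rot":[[0,0,0],[0,0,0],[0,0,0],[0,0,0],[0,0,0]],"translation":[[0,0,0],[0,0,0],[0,0,0],[0,0,0],[0,0,0]],"hand":[-1,-1,-1,-1,-1]}'
python3 -m jog '{"delta_rot":[[0,0,0],[0,0,0],[0,0,0],[0,0,0],[0,0,0]],"translation":[[0,0,-30],[0,0,-80],[0,0,-130],[0,0,-180],[0,0,-200]],"hand":[-1,-1,-1,-1,-1]}'
python3 - <<'E'
from h import *
e,r=pose(); print(e,r.as_rotvec())
# drop targets: bucket axes yaw .155, fork axis est
f=np.array([486.5,-330,0]); y=0.155; bx=np.array([np.cos(y),np.sin(y),0]); by=np.array([-np.sin(y),np.cos(y),0])
for n,a,b in [('A',40,20),('B',-40,-20),('C',40,-21),('D',-40,21)]: print(n,(f+a*bx+b*by).round(1))
E
```

```text
t: 3.4
ee_pos: [517.1, 254.8, 72.4]
orientation: [3.128, 0.258, -0.011]
ft_force: [-0.1, 0.3, -0.5]
width: 57.2
t: 3.9
ee_pos: [520.7, 256.9, 22.3]
orientation: [-3.13, -0.258, -0.003]
ft_force: [-0.4, 0.1, -0.3]
width: 56.6
t: 4.4
ee_pos: [520.0, 256.8, 21.3]
orientation: [-3.131, -0.259, -0.001]
ft_force: [-0.9, -0.9, 5.4]
width: 32.9
t: 4.9
ee_pos: [521.5, 257.5, 225.8]
orientation: [-3.129, -0.258, -0.01]
ft_force: [-0.7, -0.4, -1.6]
width: 33.7
[521.53649041 257.4581522  225.76541653] [-3.12852473 -0.25849041 -0.01015098]
A [ 522.9 -304.1    0. ]
B [ 450.1 -355.9    0. ]
C [ 529.3 -344.6    0. ]
D [ 443.7 -315.4    0. ]
```

Plug 0 is gripped. I'll carry it over to the bucket's +x side.

```bash
for i in 1 2 3; do python3 -m jog '{"delta_rot":[[0,0,0],[0,0,0],[0,0,0],[0,0,0],[0,0,0]],"translation":[[-6,36.9,-3],[-12,73.8,-6],[-18,110.7,-9],[-24,147.6,-12],[-30,184.5,-12]],"hand":[-1,-1,-1,-1,-1]}' | tail -3|head -1; done
python3 -m jog '{"delta_rot":[[0,0,-0.01],[0,-0.1,-0.01],[0,-0.2,-0.01],[0,-0.3,-0.01],[0,-0.3,-0.01]],"translation":[[0,0,0],[0,0,0],[0,0,0],[0,0,0],[0,0,0]],"hand":[-1,-1,-1,-1,-1]}'
python3 -m jog '{"delta_rot":[[0,0,0],[0,0,0],[0,0,0]],"translation":[[0,0,0],[0,0,0],[0,0,0]],"hand":[-1,-1,-1]}'
python3 - <<'E'
from h import *
im=optics.get_image('wrist'); cv2.imwrite('pics/w2.png',im[:,:,::-1])
e,r=pose(); print(e,r.as_matrix().round(3).tolist(), r.inv().apply(np.array([522.9,-304.1,78])-e))
E
```

```text
orientation: [3.131, 0.259, 0.001]
orientation: [3.131, 0.259, 0.001]
orientation: [3.131, 0.258, 0.0]
t: 6.9
ee_pos: [522.9, -302.8, 255.2]
orientation: [3.07, 0.273, -0.468]
ft_force: [0.8, -0.8, -1.2]
width: 33.9
t: 7.2
ee_pos: [521.1, -304.3, 257.1]
orientation: [3.071, 0.268, -0.462]
ft_force: [0.6, 0.1, -0.3]
width: 33.4
[ 521.11302318 -304.33816596  257.18340221] [[0.941, 0.173, -0.29], [0.166, -0.985, -0.05], [-0.294, -0.001, -0.956]] [ 54.46639608   0.3017528  170.71397798]
```

View pics/w2.png

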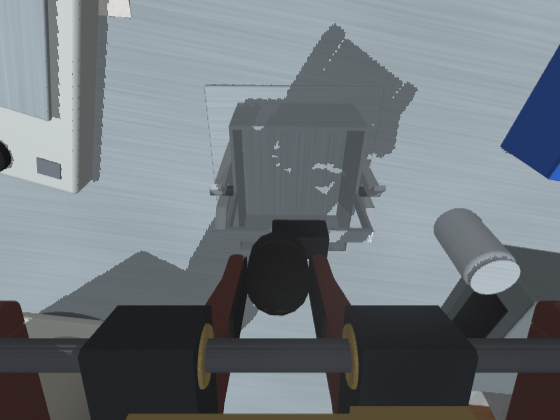

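The view shows the bucket mouth with its pins at (215,190) and (378,188), the block behind the plug at about (300,235), and the plug at (278,272). I'll check the bucket estimate by projecting into this image.

Run:
```python
from h import *
c=cal('wrist'); print(c[1][:3,3])
f=np.array([486.5,-330,0]); y=0.155; bx=np.array([np.cos(y),np.sin(y),0]); by=np.array([-np.sin(y),np.cos(y),0]);z=np.array([0,0,1.])
for n,p in [('blocktop +y+x',f+11*bx+22*by+192*z),('blocktop -y+x',f+11*bx-22*by+192*z),('pin+',f+85*by+100*z),('pin-',f-85*by+100*z),('rim++',f+70*bx+60*by+113*z),('rim+-',f+70*bx-60*by+113*z),('rim-+',f-70*bx+60*by+113*z),('rim--',f-70*bx-60*by+113*z)]: print(n,proj(c,p).round(1))
```

```text
[ 646.08439255 -282.86998447  387.59156699]
blocktop +y+x [273.8 241.8]
blocktop -y+x [331.7 242.6]
pin+ [212.1 192.9]
pin- [380.1 195.6]
rim++ [231.2 129.6]
rim+- [370.9 132.2]
rim-+ [239.  254.8]
rim-- [348.2 256.3]
```

The projections agree within about 3 mm, so I'll descend and release.

```bash
python3 -m jog '{"delta_rot":[[0,0,0],[0,0,0],[0,0,0],[0,0,0],[0,0,0]],"translation":[[14,0,44],[28,0,88],[42,0,132],[49,0,154],[54,0,170]],"hand":[-1,-1,-1,-1,-1]}'
python3 -m jog '{"delta_rot":[[0,0,0],[0,0,0],[0,0,0],[0,0,0],[0,0,0]],"translation":[[0,0,0],[0,0,0],[0,0,0],[0,0,0],[0,0,0]],"hand":[-1,-1,-0.08,-0.08,-0.08]}'
python3 -m jog '{"delta_rot":[[0,0,0],[0,0,0],[0,0,0],[0,0,0],[0,0,0]],"translation":[[-8,0,-26],[-22,0,-70],[-37,0,-115],[-51,0,-160],[-58,0,-183]],"hand":[-0.08,-0.08,0,0,0.3]}'
python3 -m jog '{"delta_rot":[[0,0.1,0],[0,0.2,0],[0,0.3,0],[0,0.3,0],[0,0.3,0]],"translation":[[0,0,0],[0,0,0],[0,0,0],[0,0,0],[0,0,0]],"hand":[0.3,0.3,0.3,0.3,0.3]}'
python3 - <<'E'
from h import *
for n in ['top','side']:
    im=optics.get_image(n); cv2.imwrite(f'pics/{n}1.png',im[:,:,::-1])
    print(n,[d for d in dark(im,50,100) if n=='top'])
a=cv2.imread('pics/side1.png')[100:240,310:430]; cv2.imwrite('pics/s1c.png',cv2.resize(a,None,fx=4,fy=4,interpolation=cv2.INTER_CUBIC))
E
```

```text
t: 7.75
ee_pos: [521.8, -303.5, 76.6]
orientation: [3.071, 0.268, -0.467]
ft_force: [-0.1, -0.3, 0.0]
width: 33.2
t: 8.25
ee_pos: [523.6, -304.0, 79.5]
orientation: [3.07, 0.269, -0.462]
ft_force: [0.4, 0.6, 0.4]
width: 40.6
t: 8.75
ee_pos: [523.1, -304.9, 275.4]
orientation: [3.068, 0.268, -0.455]
ft_force: [0.5, -0.2, 0.0]
width: 48.7
t: 9.25
ee_pos: [521.4, -304.5, 271.0]
orientation: [-3.129, -0.273, 0.002]
ft_force: [0.6, -0.4, -0.3]
width: 57.5
top [([46.4, 41.1], [40, 21, 14, 37, 381]), ([277.5, 82.7], [274, 67, 9, 34, 229]), ([503.5, 157.9], [483, 133, 43, 51, 882]), ([438.1, 217.4], [397, 182, 82, 64, 2625]), ([503.0, 254.6], [461, 192, 69, 105, 161]), ([36.1, 236.2], [15, 222, 43, 30, 985]), ([144.1, 234.7], [136, 229, 17, 13, 174]), ([116.0, 239.6], [107, 233, 18, 14, 185]), ([253.5, 256.0], [242, 249, 23, 15, 233]), ([181.4, 259.3], [172, 251, 19, 18, 179]), ([274.8, 259.9], [267, 252, 16, 17, 118]), ([48.9, 277.4], [29, 263, 41, 30, 958]), ([119.6, 268.5], [111, 263, 18, 13, 188])]
side []
```

View pics/s1c.png

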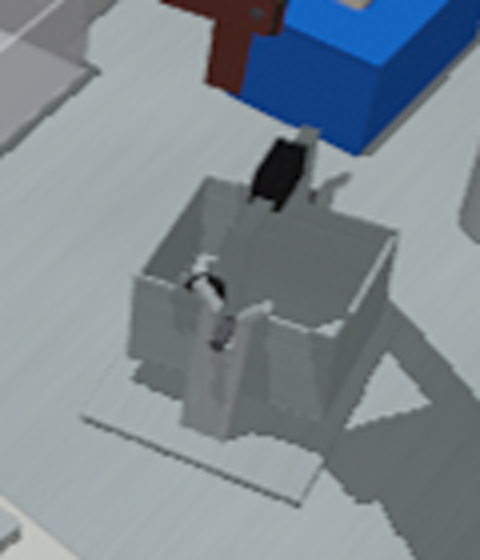

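Plug 0 is in the bucket. Next is plug 1.

```bash
python3 -m jog '{"delta_rot":[[0,0,0.02],[0,0,0.02]],"translation":[[0,0,0],[0,0,0]],"hand":[0.3,0.3]}' >/dev/null
for i in 1 2 3 4; do python3 -m jog '{"delta_rot":[[0,0,0],[0,0,0],[0,0,0],[0,0,0],[0,0,0]],"translation":[[4.3,-32,2],[8.6,-64,4],[12.9,-96,6],[17,-128,8],[21.35,-158.5,8]],"hand":[0.3,0.3,0.3,0.3,0.3]}' | sed -n 2p; done
python3 -m jog '{"delta_rot":[[0,0,0],[0,0,0],[0,0,0],[0,0,0]],"translation":[[0,0,0],[0,0,0],[0,0,0],[0,0,0]],"hand":[0.3,0.3,0.3,0.3]}'
python3 - <<'E'
from h import *
e,r=pose(); c=cal('wrist');im=optics.get_image('wrist'); print(e,r.as_rotvec())
for d in dark(im,50):
    if d[1][4]<1500: print(d, onz(c,*d[0],25).round(1))
print(r.inv().apply(np.array([508,335,20])-e))
E
```

```text
ee_pos: [518.3, -142.8, 262.0]
ee_pos: [514.9, 17.2, 254.3]
ee_pos: [511.5, 177.2, 246.5]
ee_pos: [508.0, 337.1, 238.6]
t: 11.95
ee_pos: [508.5, 334.4, 239.2]
orientation: [-3.131, -0.241, 0.001]
ft_force: [-0.1, 0.2, -0.4]
width: 57.5
[508.52090731 334.43238124 239.19276446] [-3.13122142e+00 -2.40982403e-01  7.02935776e-04]
([276.7, 191.0], [263, 175, 28, 32, 715]) [509.7 335.3  25. ]
([216.8, 192.3], [201, 177, 32, 32, 764]) [497.5 404.5  25. ]
([499.4, 270.8], [474, 255, 52, 32, 958]) [451.1  41.9  25. ]
([299.0, 348.4], [286, 347, 30, 4, 64]) [297.5 271.9  25. ]
[ -0.34878167  -0.39015278 219.19349365]
```

```bash
python3 -m jog '{"delta_rot":[[0,0,0],[0,0,0],[0,0,0],[0,0,0],[0,0,0]],"translation":[[1,0,45],[1,0,90],[1,0,135],[1,0,165],[1,0,165]],"hand":[0.3,0.3,0.3,0.3,0.3]}'>/dev/null
python3 -m jog '{"delta_rot":[[0,0,0],[0,0,0],[0,0,0],[0,0,0],[0,0,0]],"translation":[[0,0,25],[0,0,50],[0,0,54],[0,0,54],[0,0,54]],"hand":[0.3,0.3,0.3,0.3,0.3]}'
python3 -m jog '{"delta_rot":[[0,0,0],[0,0,0],[0,0,0],[0,0,0],[0,0,0]],"translation":[[0,0,0],[0,0,0],[0,0,0],[0,0,0],[0,0,0]],"hand":[-1,-1,-1,-1,-1]}'
python3 -m jog '{"delta_rot":[[0,0,0],[0,0,0],[0,0,0],[0,0,0],[0,0,0]],"translation":[[0,0,-30],[0,0,-80],[0,0,-130],[0,0,-180],[0,0,-230]],"hand":[-1,-1,-1,-1,-1]}'
python3 -m jog '{"delta_rot":[[0,0,0],[0,0,0]],"translation":[[0,0,-10],[0,0,-10]],"hand":[-1,-1]}'
```

```text
t: 13.0
ee_pos: [510.6, 336.4, 22.1]
orientation: [-3.13, -0.242, -0.003]
ft_force: [-0.9, 0.4, 0.3]
width: 57.2
t: 13.5
ee_pos: [509.6, 336.1, 20.8]
orientation: [-3.13, -0.243, -0.001]
ft_force: [-0.2, -0.7, 6.1]
width: 33.4
t: 14.0
ee_pos: [508.9, 335.3, 252.0]
orientation: [-3.131, -0.243, 0.001]
ft_force: [0.2, 1.8, -0.4]
width: 33.3
t: 14.2
ee_pos: [510.3, 336.1, 262.4]
orientation: [-3.129, -0.242, -0.006]
ft_force: [-0.2, 0.5, -0.2]
width: 33.2
```

```bash
for i in 1 2 3 4; do python3 -m jog '{"delta_rot":[[0,0,0],[0,0,0],[0,0,0],[0,0,0],[0,0,0]],"translation":[[-8.4,34,0],[-16.7,68,0],[-25,102,0],[-33.4,136,0],[-41.4,168.6,0]],"hand":[-1,-1,-1,-1,-1]}' | sed -n 2p; done
python3 -m jog '{"delta_rot":[[0,0.1,0],[0,0.2,0],[0,0.3,0],[0,0.3,0],[0,0.3,0]],"translation":[[0,0,0],[0,0,0],[0,0,0],[0,0,0],[0,0,0]],"hand":[-1,-1,-1,-1,-1]}'
python3 - <<'E'
from h import *
e,r=pose(); print(r.inv().apply(np.array([450.1,-355.9,85])-e))
c=cal('wrist');im=optics.get_image('wrist'); cv2.imwrite('pics/w3.png',im[:,:,::-1])
im=optics.get_image('top')
for d in dark(im,50,100): 
    if d[0][0]<200: print(d[0])
E
```

```text
ee_pos: [492.7, 160.8, 257.2]
ee_pos: [477.7, -11.7, 257.2]
ee_pos: [462.9, -184.2, 256.8]
ee_pos: [448.2, -356.9, 256.2]
t: 16.7
ee_pos: [448.6, -356.0, 257.4]
orientation: [-3.072, -0.235, -0.457]
ft_force: [0.2, -0.2, 0.1]
width: 33.2
[-48.81934653   0.84585241 165.37661603]
[46.4, 41.1]
[35.1, 236.1]
[115.9, 239.5]
[181.4, 259.3]
[48.9, 277.4]
[119.6, 268.5]
```

View pics/w3.png

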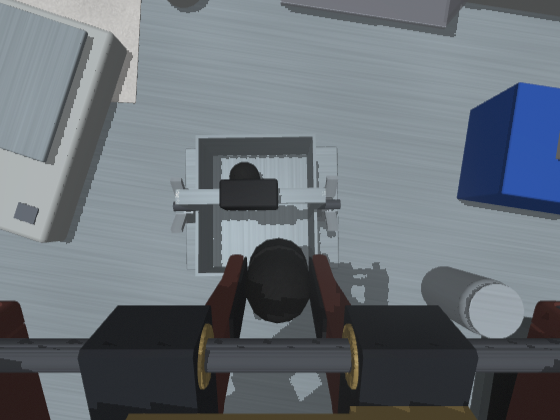

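The view shows plug 0 standing in the +x half at (245,175), with the −x half clear and the bucket nearly level. I'll descend.

```bash
python3 -m jog '{"delta_rot":[[0,0,0],[0,0,0],[0,0,0],[0,0,0],[0,0,0]],"translation":[[-13,0,43],[-26,0,87],[-39,0,130],[-45,0,152],[-49,0,164]],"hand":[-1,-1,-1,-1,-1]}'
python3 -m jog '{"delta_rot":[[0,0,0],[0,0,0],[0,0,0],[0,0,0],[0,0,0]],"translation":[[0,0,0],[0,0,0],[0,0,0],[0,0,0],[0,0,0]],"hand":[-1,-1,-0.08,-0.08,-0.08]}'
python3 -m jog '{"delta_rot":[[0,0,0],[0,0,0],[0,0,0],[0,0,0],[0,0,0]],"translation":[[8,0,-26],[22,0,-70],[37,0,-115],[51,0,-160],[54,0,-170]],"hand":[-0.08,-0.08,0,0,0.3]}'
python3 -m jog '{"delta_rot":[[0,-0.1,0],[0,-0.2,0],[0,-0.3,0],[0,-0.3,0],[0,-0.3,0]],"translation":[[0,0,0],[0,0,0],[0,0,0],[0,0,0],[0,0,0]],"hand":[0.3,0.3,0.3,0.3,0.3]}'
python3 - <<'E'
from h import *
e,r=pose(); print(e,r.as_rotvec(),r.inv().apply(np.array([497,403.5,240])-e))
E
```

```text
t: 17.3
ee_pos: [451.4, -354.4, 85.4]
orientation: [-3.071, -0.24, -0.459]
ft_force: [-0.3, -0.2, -0.1]
width: 33.8
t: 17.8
ee_pos: [451.7, -356.3, 89.2]
orientation: [-3.074, -0.238, -0.466]
ft_force: [-0.7, 0.5, -0.5]
width: 40.2
t: 18.3
ee_pos: [454.6, -358.0, 273.1]
orientation: [-3.079, -0.24, -0.475]
ft_force: [0.1, -0.7, 0.3]
width: 48.8
t: 18.8
ee_pos: [452.7, -355.2, 265.6]
orientation: [-3.129, -0.245, -0.002]
ft_force: [-0.0, -0.1, -0.2]
width: 57.4
[ 452.74810213 -355.16620041  265.6081057 ] [-3.12914024e+00 -2.44628820e-01 -1.95337161e-03] [ 161.57589497 -742.49710032   27.92302589]
```

Now plug 2, in four calls of about (40.4,-185.6,7).

```bash
for i in 1 2 3 4; do python3 -m jog '{"delta_rot":[[0,0,0],[0,0,0],[0,0,0],[0,0,0],[0,0,0]],"translation":[[8,-37,1],[16,-74,3],[24,-111,4],[32,-148,6],[40.4,-185.6,7]],"hand":[0.3,0.3,0.3,0.3,0.3]}' | sed -n 2p; done
python3 -m jog '{"delta_rot":[[0,0,0],[0,0,0],[0,0,0],[0,0,0]],"translation":[[0,0,0],[0,0,0],[0,0,0],[0,0,0]],"hand":[0.3,0.3,0.3,0.3]}' >/dev/null
python3 - <<'E'
from h import *
e,r=pose(); c=cal('wrist');im=optics.get_image('wrist'); print(e)
for d in dark(im,50):
    if d[1][4]<1500: print(d, onz(c,*d[0],25).round(1))
print(r.inv().apply(np.array([496,403.5,20])-e))
im=optics.get_image('side');cv2.imwrite('pics/side2.png',im[:,:,::-1])
a=cv2.imread('pics/side2.png')[100:240,310:430]; cv2.imwrite('pics/s2c.png',cv2.resize(a,None,fx=4,fy=4,interpolation=cv2.INTER_CUBIC))
E
```

```text
ee_pos: [462.7, -165.0, 259.2]
ee_pos: [474.2, 24.4, 252.6]
ee_pos: [485.8, 213.6, 245.8]
ee_pos: [497.6, 402.9, 239.0]
[498.04122344 401.04718531 239.59759386]
([273.8, 192.5], [260, 177, 28, 32, 700]) [496.9 405.1  25. ]
([393.9, 244.4], [376, 227, 38, 35, 726]) [454.8 249.3  25. ]
([276.5, 249.0], [264, 233, 26, 33, 720]) [426.8 391.2  25. ]
([547.3, 268.6], [531, 255, 29, 29, 563]) [452.5  49.9  25. ]
([370.3, 348.4], [354, 347, 29, 4, 52]) [301.6 242.3  25. ]
[ -1.56248557  -2.37502744 219.60237705]
```

View pics/s2c.png

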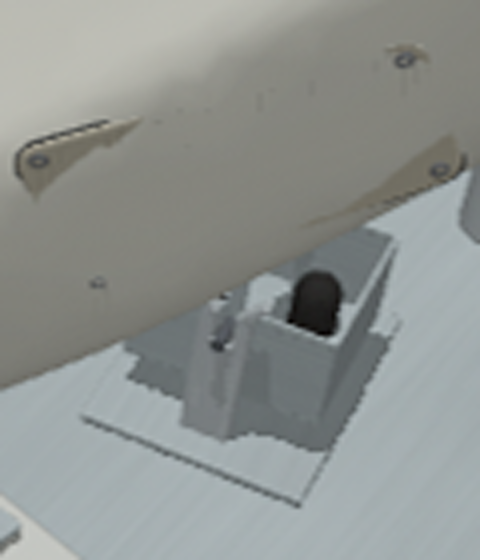

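Plug 1 now stands in the −x half of the bucket, seen in the crop at (315,300). I'll grasp plug 2.

```bash
python3 -m jog '{"delta_rot":[[0,0,0],[0,0,0],[0,0,0],[0,0,0],[0,0,0]],"translation":[[-1,-3,45],[-1,-3,90],[-1,-3,135],[-1,-3,165],[-1,-3,165]],"hand":[0.3,0.3,0.3,0.3,0.3]}'>/dev/null
python3 -m jog '{"delta_rot":[[0,0,0],[0,0,0],[0,0,0],[0,0,0],[0,0,0]],"translation":[[0,0,25],[0,0,50],[0,0,55],[0,0,55],[0,0,55]],"hand":[0.3,0.3,0.3,0.3,0.3]}'
python3 -m jog '{"delta_rot":[[0,0,0],[0,0,0],[0,0,0],[0,0,0],[0,0,0]],"translation":[[0,0,0],[0,0,0],[0,0,0],[0,0,0],[0,0,0]],"hand":[-1,-1,-1,-1,-1]}'
python3 -m jog '{"delta_rot":[[0,0,0],[0,0,0],[0,0,0],[0,0,0],[0,0,0]],"translation":[[0,0,-30],[0,0,-80],[0,0,-130],[0,0,-180],[0,0,-230]],"hand":[-1,-1,-1,-1,-1]}'
python3 -m jog '{"delta_rot":[[0,0,0],[0,0,0],[0,0,0],[0,0,0]],"translation":[[0,0,-10],[0,0,-10],[0,0,-10],[0,0,-10]],"hand":[-1,-1,-1,-1]}' >/dev/null
python3 - <<'E'
from h import *
e,r=pose(); print(e,r.as_rotvec(),get_obs()['width'],r.inv().apply(np.array([529.3,-344.6,262])-e))
E
```

```text
t: 22.3
ee_pos: [497.5, 406.5, 21.5]
orientation: [-3.129, -0.242, -0.003]
ft_force: [0.3, 0.1, 0.4]
width: 57.0
t: 22.8
ee_pos: [496.7, 406.0, 20.1]
orientation: [-3.13, -0.243, -0.001]
ft_force: [-0.7, -1.3, 6.1]
width: 33.1
t: 23.3
ee_pos: [496.1, 405.1, 251.3]
orientation: [-3.131, -0.243, 0.001]
ft_force: [0.3, 1.9, -0.4]
width: 33.4
[495.43265255 404.53048044 256.81263285] [ 3.13120075  0.24263506 -0.0060111 ] 33.5645086834437 [-81.96196933 745.40843217  -4.3459819 ]
```

```bash
for i in 1 2 3 4; do python3 -m jog '{"delta_rot":[[0,0,0],[0,0,0],[0,0,0],[0,0,0],[0,0,0]],"translation":[[-4,37,-1],[-8,74,-1],[-12,111,-1],[-16,148,-1],[-20.5,186.2,-1]],"hand":[-1,-1,-1,-1,-1]}' | sed -n 2p; done
python3 -m jog '{"delta_rot":[[0,-0.1,0],[0,-0.2,0],[0,-0.3,0],[0,-0.3,0],[0,-0.3,0]],"translation":[[0,0,0],[0,0,0],[0,0,0],[0,0,0],[0,0,0]],"hand":[-1,-1,-1,-1,-1]}'
python3 - <<'E'
from h import *
e,r=pose(); print(r.inv().apply(np.array([529.3,-344.6,92])-e))
c=cal('wrist');im=optics.get_image('wrist'); cv2.imwrite('pics/w4.png',im[:,:,::-1])
E
```

```text
ee_pos: [503.9, 216.6, 258.1]
ee_pos: [512.3, 29.7, 259.1]
ee_pos: [520.8, -157.2, 259.7]
ee_pos: [529.3, -344.1, 260.0]
t: 26.2
ee_pos: [530.0, -342.5, 260.1]
orientation: [3.078, 0.241, -0.466]
ft_force: [-0.7, 0.5, -0.1]
width: 33.3
[ 48.8115666    2.62806641 160.89733509]
```

View pics/w4.png

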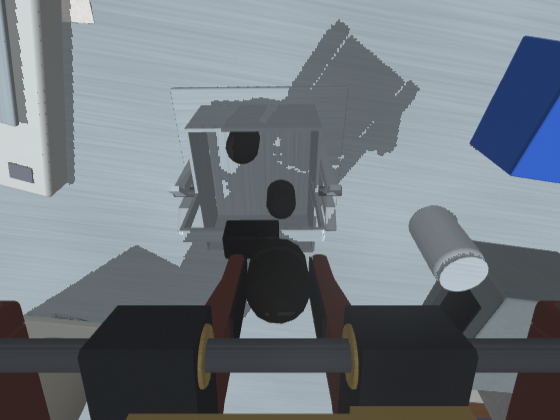

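Both plugs are in the bucket, at (242,145) and (281,198). I'll place the third.

```bash
python3 -m jog '{"delta_rot":[[0,0,0],[0,0,0],[0,0,0],[0,0,0],[0,0,0]],"translation":[[13,1,42],[26,2,84],[39,2,126],[45,2,148],[49,2,161]],"hand":[-1,-1,-1,-1,-1]}'
python3 -m jog '{"delta_rot":[[0,0,0],[0,0,0],[0,0,0],[0,0,0],[0,0,0]],"translation":[[0,0,0],[0,0,0],[0,0,0],[0,0,0],[0,0,0]],"hand":[-1,-1,-0.08,-0.08,-0.08]}'
python3 -m jog '{"delta_rot":[[0,0,0],[0,0,0],[0,0,0],[0,0,0],[0,0,0]],"translation":[[-8,0,-26],[-22,0,-70],[-37,0,-115],[-51,0,-160],[-54,0,-170]],"hand":[-0.08,-0.08,0,0,0.3]}'
python3 -m jog '{"delta_rot":[[0,0.1,0],[0,0.2,0],[0,0.3,0],[0,0.3,0],[0,0.3,0]],"translation":[[0,0,0],[0,0,0],[0,0,0],[0,0,0],[0,0,0]],"hand":[0.3,0.3,0.3,0.3,0.3]}'
python3 - <<'E'
from h import *
e,r=pose(); print(e,r.as_rotvec(),r.inv().apply(np.array([425.5,390.5,240])-e))
E
```

```text
t: 26.75
ee_pos: [527.8, -344.6, 92.1]
orientation: [3.078, 0.238, -0.468]
ft_force: [-0.9, -0.8, 0.1]
width: 33.0
t: 27.25
ee_pos: [530.3, -345.3, 95.3]
orientation: [3.075, 0.238, -0.462]
ft_force: [0.0, -0.0, -0.4]
width: 40.2
t: 27.75
ee_pos: [530.8, -346.8, 279.3]
orientation: [3.072, 0.237, -0.451]
ft_force: [1.1, -0.2, -0.8]
width: 49.0
t: 28.25
ee_pos: [528.0, -345.7, 272.7]
orientation: [-3.131, -0.241, 0.003]
ft_force: [-0.3, -0.4, -0.1]
width: 57.3
[ 527.954762   -345.66887466  272.69889618] [-3.13105071 -0.2411683   0.0033415 ] [  11.55855797 -743.12795371   33.7350299 ]
```

```bash
for i in 1 2 3 4; do python3 -m jog '{"delta_rot":[[0,0,0],[0,0,0],[0,0,0],[0,0,0],[0,0,0]],"translation":[[0.6,-37,2],[1.2,-74,3],[1.8,-111,5],[2.4,-148,7],[2.9,-185.7,8.4]],"hand":[0.3,0.3,0.3,0.3,0.3]}' | sed -n 2p; done
python3 -m jog '{"delta_rot":[[0,0,0],[0,0,0],[0,0,0],[0,0,0]],"translation":[[0,0,0],[0,0,0],[0,0,0],[0,0,0]],"hand":[0.3,0.3,0.3,0.3]}' >/dev/null
python3 - <<'E'
from h import *
e,r=pose(); c=cal('wrist');im=optics.get_image('wrist'); print(e)
for d in dark(im,50):
    if d[1][4]<1500: print(d, onz(c,*d[0],25).round(1))
print(r.inv().apply(np.array([425,390,20])-e))
E
```

```text
ee_pos: [503.0, -159.9, 263.9]
ee_pos: [477.2, 24.3, 256.1]
ee_pos: [451.2, 208.5, 247.9]
ee_pos: [425.0, 392.7, 239.4]
[425.70558833 389.31396933 239.95944498]
([396.4, 196.1], [380, 171, 39, 36, 397]) [442.2 249.8  25. ]
([273.7, 207.9], [260, 192, 28, 32, 724]) [405.9 390.5  25. ]
([553.9, 208.3], [544, 194, 16, 27, 262]) [456.3  60.4  25. ]
[ -0.49565214  -0.62581567 219.96019779]
```

Plug 3 appears about 20 mm nearer now, so it may have been knocked. I'll check with the top and side cameras.

Run:
```python
from h import *
e,r=pose(); c=cal('wrist');im=optics.get_image('wrist'); print(e)
cv2.imwrite('pics/w5.png',im[:,:,::-1])
for d in dark(im,50):
    if d[1][4]<1500: print(d[0], onz(c,*d[0],25).round(1))
for n in ['top','side']:
    im=optics.get_image(n); cv2.imwrite(f'pics/{n}3.png',im[:,:,::-1]); print(n,[d for d in dark(im,50,100) if d[0][0]<270 and d[0][1]>210])
```

```text
[425.78791618 389.31739491 240.08075974]
[395.7, 196.1] [442.1 250.6  25. ]
[273.7, 208.0] [405.9 390.6  25. ]
[553.9, 208.4] [456.3  60.4  25. ]
top [([3.3, 245.2], [0, 231, 10, 25, 163]), ([253.4, 256.0], [242, 249, 23, 15, 233]), ([181.2, 259.5], [172, 251, 19, 18, 186]), ([119.2, 276.7], [111, 270, 18, 14, 202])]
side [([207.9, 306.2], [166, 272, 78, 84, 1417]), ([250.3, 342.6], [241, 333, 20, 20, 216]), ([169.8, 354.5], [146, 343, 44, 21, 139]), ([219.1, 404.7], [211, 394, 17, 22, 284])]
```

View pics/w5.png

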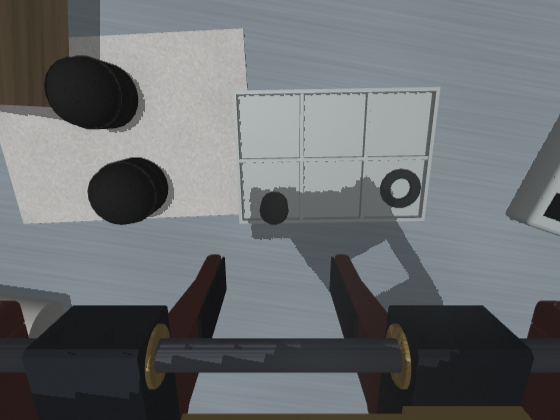

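The plug was nudged about 20 mm toward the near wall and is still upright at (274,208). I'll grasp it at (405,390).

```bash
python3 -m jog '{"delta_rot":[[0,0,0],[0,0,0],[0,0,0],[0,0,0],[0,0,0]],"translation":[[-20,-4,40],[-20,-4,85],[-20,-4,130],[-20,-4,165],[-20,-4,165]],"hand":[0.3,0.3,0.3,0.3,0.3]}'>/dev/null
python3 -m jog '{"delta_rot":[[0,0,0],[0,0,0],[0,0,0],[0,0,0],[0,0,0]],"translation":[[0,0,25],[0,0,50],[0,0,55],[0,0,55],[0,0,55]],"hand":[0.3,0.3,0.3,0.3,0.3]}'
python3 -m jog '{"delta_rot":[[0,0,0],[0,0,0],[0,0,0],[0,0,0],[0,0,0]],"translation":[[0,0,0],[0,0,0],[0,0,0],[0,0,0],[0,0,0]],"hand":[-1,-1,-1,-1,-1]}'
python3 -m jog '{"delta_rot":[[0,0,0],[0,0,0],[0,0,0],[0,0,0],[0,0,0]],"translation":[[0,0,-30],[0,0,-80],[0,0,-130],[0,0,-180],[0,0,-230]],"hand":[-1,-1,-1,-1,-1]}'
python3 -m jog '{"delta_rot":[[0,0,0],[0,0,0],[0,0,0],[0,0,0]],"translation":[[0,0,-10],[0,0,-10],[0,0,-10],[0,0,-10]],"hand":[-1,-1,-1,-1]}' >/dev/null
python3 - <<'E'
from h import *
e,r=pose(); print(e,r.as_rotvec(),get_obs()['width'],r.inv().apply(np.array([443.7,-315.4,262])-e))
E
```

```text
t: 31.85
ee_pos: [406.0, 392.3, 21.8]
orientation: [-3.129, -0.242, -0.003]
ft_force: [-0.1, -0.5, 0.5]
width: 57.1
t: 32.35
ee_pos: [405.3, 391.7, 20.6]
orientation: [-3.13, -0.243, -0.001]
ft_force: [-0.8, -0.6, 6.0]
width: 33.5
t: 32.85
ee_pos: [404.7, 390.8, 252.0]
orientation: [-3.131, -0.243, 0.001]
ft_force: [-0.8, -0.1, -1.4]
width: 33.1
[404.10531316 390.22479381 257.64297124] [ 3.1310948   0.24258176 -0.00538175] 33.794064958217554 [-69.57588153 703.30638549  -3.52099539]
```

```bash
for i in 1 2 3 4; do python3 -m jog '{"delta_rot":[[0,0,0],[0,0,0],[0,0,0],[0,0,0],[0,0,0]],"translation":[[-3.5,35,-1],[-7,70,-1],[-10.5,105,-1],[-14,140,-1],[-17.4,175.8,-1]],"hand":[-1,-1,-1,-1,-1]}' | sed -n 2p; done
python3 -m jog '{"delta_rot":[[0,0.1,0],[0,0.2,0],[0,0.3,0],[0,0.3,0],[0,0.3,0]],"translation":[[0,0,0],[0,0,0],[0,0,0],[0,0,0],[0,0,0]],"hand":[-1,-1,-1,-1,-1]}'
python3 - <<'E'
from h import *
e,r=pose(); print(r.inv().apply(np.array([443.7,-315.4,92])-e))
c=cal('wrist');im=optics.get_image('wrist'); cv2.imwrite('pics/w6.png',im[:,:,::-1])
E
```

```text
ee_pos: [414.0, 213.1, 258.8]
ee_pos: [423.8, 37.0, 259.8]
ee_pos: [433.7, -139.2, 260.4]
ee_pos: [443.7, -315.3, 260.8]
t: 35.75
ee_pos: [443.8, -314.4, 261.7]
orientation: [-3.073, -0.235, -0.458]
ft_force: [0.2, -0.5, 0.7]
width: 33.5
[-49.78899271   1.63567712 162.20979485]
```

View pics/w6.png

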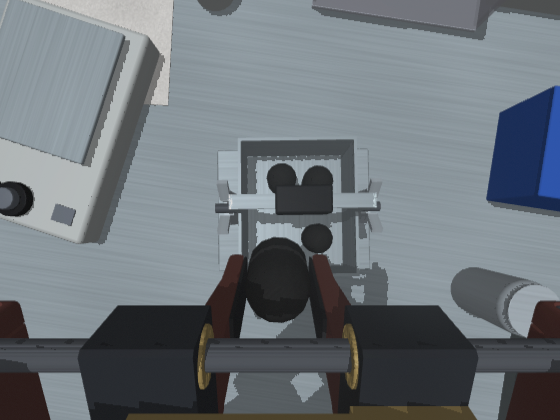

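Three plugs are in the bucket and the slot for the fourth is free. I'll place the last one.

```bash
python3 -m jog '{"delta_rot":[[0,0,0],[0,0,0],[0,0,0],[0,0,0],[0,0,0]],"translation":[[-13,1,42],[-26,1,84],[-39,1,126],[-45,1,148],[-50,1,162]],"hand":[-1,-1,-1,-1,-1]}'
python3 -m jog '{"delta_rot":[[0,0,0],[0,0,0],[0,0,0],[0,0,0],[0,0,0]],"translation":[[0,0,0],[0,0,0],[0,0,0],[0,0,0],[0,0,0]],"hand":[-1,-1,-0.08,-0.08,-0.08]}'
python3 -m jog '{"delta_rot":[[0,0,0],[0,0,0],[0,0,0],[0,0,0],[0,0,0]],"translation":[[8,0,-26],[22,0,-70],[37,0,-115],[51,0,-160],[60,0,-190]],"hand":[-0.08,-0.08,0,0,0]}'
python3 -m jog '{"delta_rot":[[0,-0.1,0],[0,-0.2,0],[0,-0.3,0],[0,-0.3,0],[0,-0.3,0]],"translation":[[0,0,0],[0,0,0],[0,0,0],[0,0,0],[0,0,0]],"hand":[0,0,0,0,0]}'
python3 -m jog '{"delta_rot":[[0,0,0.14],[0,0,0.28],[0,0,0.42],[0,0,0.56],[0,0,0.7]],"translation":[[-8,0,0],[-16,0,0],[-24,0,0],[-32,0,0],[-40,0,0]],"hand":[0,0,0,0,0]}'
python3 -m jog '{"delta_rot":[[0,0,0.14],[0,0,0.28],[0,0,0.42],[0,0,0.56],[0,0,0.7]],"translation":[[0,0,0],[0,0,0],[0,0,0],[0,0,0],[0,0,0]],"hand":[0,0,0,0,0]}'
python3 -m jog '{"delta_rot":[[0,0,0.14],[0,0,0.17],[0,0,0.17],[0,0,0.17],[0,0,0.17]],"translation":[[0,0,0],[0,0,0],[0,0,0],[0,0,0],[0,0,0]],"hand":[0,0,0,0,0]}'
python3 - <<'E'
from h import *
e,r=pose(); print(e,r.as_matrix().round(3).tolist(),get_obs()['qpos'])
im=optics.get_image('wrist'); cv2.imwrite('pics/w7.png',im[:,:,::-1])
for n in ['top','side']:
    im=optics.get_image(n); cv2.imwrite(f'pics/{n}4.png',im[:,:,::-1])
E
```

```text
t: 36.3
ee_pos: [445.1, -313.8, 90.7]
orientation: [-3.071, -0.24, -0.459]
ft_force: [-0.6, -0.1, 0.2]
width: 33.6
t: 36.8
ee_pos: [445.4, -315.5, 94.4]
orientation: [-3.074, -0.238, -0.466]
ft_force: [-0.2, 0.8, 0.6]
width: 40.2
t: 37.3
ee_pos: [446.6, -316.0, 297.1]
orientation: [-3.076, -0.238, -0.47]
ft_force: [0.4, -0.1, 0.1]
width: 43.7
t: 37.8
ee_pos: [446.3, -314.8, 292.5]
orientation: [-3.13, -0.244, -0.003]
ft_force: [-0.1, -0.1, 0.0]
width: 44.0
t: 38.3
ee_pos: [405.2, -321.3, 292.5]
orientation: [-3.02, 0.856, -0.001]
ft_force: [-0.3, -0.7, 0.1]
width: 43.8
t: 38.8
ee_pos: [405.5, -321.3, 292.6]
orientation: [-2.543, 1.839, -0.0]
ft_force: [0.5, -0.6, -0.6]
width: 43.5
t: 39.3
ee_pos: [406.4, -321.4, 292.7]
orientation: [-2.388, 2.04, 0.001]
ft_force: [0.1, -0.4, -0.8]
width: 43.7
[ 406.39227605 -321.40943154  292.6801385 ] [[0.156, -0.988, 0.0], [-0.988, -0.156, 0.002], [-0.002, -0.0, -1.0]] [-6.92864588e-01  1.85584805e-01  1.79314540e+00  1.34311206e-03
  1.16378166e+00  2.29120632e+00]
```

View pics/w7.png

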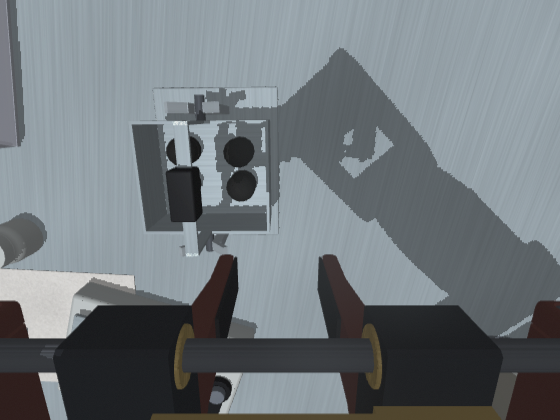

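All four plugs are standing in the bucket. The last joint would run out of range at the pan with this yaw, so I'll turn the tool half a turn the other way and then measure the block.

```bash
python3 - <<'E'
from h import *
c=cal('wrist'); im=cv2.imread('pics/w7.png')
np.save('c7.npy',np.array([c[0].tolist()+[[0]*3],0],dtype=object),allow_pickle=True) if 0 else None
for d in dark(im,45,150):
    if d[0][1]<240: print(d,onz(c,*d[0],182).round(1))
np.savez('c7.npz',K=c[0],T=c[1])
E
for i in 1 2 3 4; do python3 -m jog '{"delta_rot":[[0,0,-0.149],[0,0,-0.298],[0,0,-0.447],[0,0,-0.596],[0,0,-0.7455]],"translation":[[0,0,0],[0,0,0],[0,0,0],[0,0,0],[0,0,0]],"hand":[0,0,0,0,0]}' | sed -n 3p; done
python3 -m jog '{"delta_rot":[[0,0,-0.149],[0,0,-0.1596],[0,0,-0.1596],[0,0,-0.1596],[0,0,-0.1596]],"translation":[[0,0,0],[0,0,0],[0,0,0],[0,0,0],[0,0,0]],"hand":[0,0,0,0,0]}'
python3 - <<'E'
from h import *
e,r=pose(); print(e,r.as_matrix().round(3).tolist(),get_obs()['qpos'][5])
c=cal('wrist'); np.savez('c8.npz',K=c[0],T=c[1]); im=optics.get_image('wrist'); cv2.imwrite('pics/w8.png',im[:,:,::-1])
for d in dark(im[:,:,::-1],45,150): print(d,onz(c,*d[0],182).round(1))
E
```

```text
([194.8, 149.0], [190, 137, 11, 26, 193]) [ 484.1 -367.1  182. ]
([238.4, 151.7], [224, 137, 30, 30, 689]) [ 448.7 -370.5  182. ]
([185.4, 193.8], [166, 167, 36, 55, 894]) [ 488.9 -328.5  182. ]
([241.2, 185.2], [227, 171, 29, 30, 635]) [ 443.  -343.2  182. ]
orientation: [-2.969, 1.022, 0.001]
orientation: [-3.137, -0.13, 0.0]
orientation: [-2.875, -1.263, -0.001]
orientation: [-2.217, -2.224, -0.001]
t: 41.95
ee_pos: [406.6, -321.4, 292.7]
orientation: [-2.043, -2.385, -0.002]
ft_force: [-0.3, -0.1, 0.0]
width: 44.0
[ 406.57521969 -321.38308219  292.66923333] [[-0.153, 0.988, -0.0], [0.988, 0.153, 0.001], [0.001, 0.0, -1.0]] -0.8466795122141294
([313.8, 219.7], [301, 199, 28, 38, 691]) [ 440.2 -320.1  182. ]
([359.0, 228.4], [350, 207, 33, 55, 523]) [ 480.9 -321.9  182. ]
([226.1, 303.8], [195, 257, 43, 83, 1039]) [ 373.6 -414.6  182. ]
([328.7, 303.4], [319, 258, 22, 80, 923]) [ 469.4 -399.4  182. ]
```

View pics/w8.png

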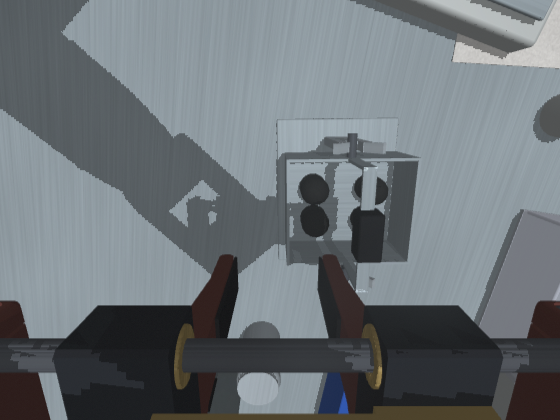

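The view shows the block at (352–384, 208–262), the +y pin at (353,142), and all four plugs in the bucket. I count 12 pictures viewed.

Run:
```python
from h import *
L=lambda f:(lambda z:(z['K'],z['T']))(np.load(f))
a=L('c7.npz');b=L('c8.npz')
print('block',tri(a,(185.2,194.5),b,(368,235)))
q=tri(a,(185.2,194.5),b,(368,235))[0]
print('pins',onz(b,353,140,103).round(1),onz(a,200,104,103).round(1))
p=(onz(b,353,140,103)+onz(a,200,104,103))/2; print('mid',p)
t=cal('top'); 
for n in ['top']:
    im=cv2.imread('pics/top4.png'); print([d for d in dark(im,45,100) if 400<d[0][0]<470 and 210<d[0][1]<280])
im=cv2.imread('pics/side4.png'); print([d for d in dark(im,45,80) if 350<d[0][0]<420 and d[0][1]<220])
```

```text
block (array([ 490.07650086, -327.30490976,  180.34373832]), np.float64(1.2097607090556681))
pins [ 477.4 -250.9  103. ] [ 500.8 -402.7  103. ]
mid [ 489.11865447 -326.78509761  103.        ]
[([422.4, 234.4], [397, 223, 51, 25, 642]), ([419.5, 258.2], [403, 250, 34, 17, 415])]
[([381.1, 143.6], [374, 136, 14, 18, 139]), ([388.4, 175.5], [380, 168, 15, 16, 157])]
```

The block is at about (490,-327) and the fork axis at about (489,-327), so the bucket hangs level. I'll approach over the block with the jaws along bucket x.

```bash
python3 -m jog '{"delta_rot":[[0,0,0],[0,0,0],[0,0,0],[0,0,0],[0,0,0]],"translation":[[-9,40,0],[-18,81,0],[-18,81,30],[-18,81,60],[-18,81,65]],"hand":[0.2,0.2,0.2,0.2,0.2]}'
python3 -m jog '{"delta_rot":[[0,0,0],[0,0,0],[0,0,0],[0,0,0],[0,0,0]],"translation":[[0,0,0],[0,0,0],[0,0,0],[0,0,0],[0,0,0]],"hand":[0.2,0.2,0.2,0.2,0.2]}'
python3 - <<'E'
from h import *
c=cal('wrist'); im=optics.get_image('wrist'); cv2.imwrite('pics/w9.png',im[:,:,::-1])
e,r=pose(); print(e,r.as_rotvec(),r.inv().apply(np.array([489.5,-327,163])-e))
E
```

```text
t: 42.5
ee_pos: [487.7, -325.1, 224.1]
orientation: [-2.038, -2.381, -0.0]
ft_force: [-0.3, 0.6, -0.6]
width: 52.4
t: 43.0
ee_pos: [489.6, -326.8, 228.6]
orientation: [2.042, 2.387, 0.002]
ft_force: [0.1, -0.4, -0.1]
width: 52.8
[ 489.53646356 -326.72893516  228.36850184] [-2.04240756e+00 -2.38707475e+00 -1.73039171e-03] [-0.30934764 -0.13235332 65.36820806]
```

View pics/w9.png

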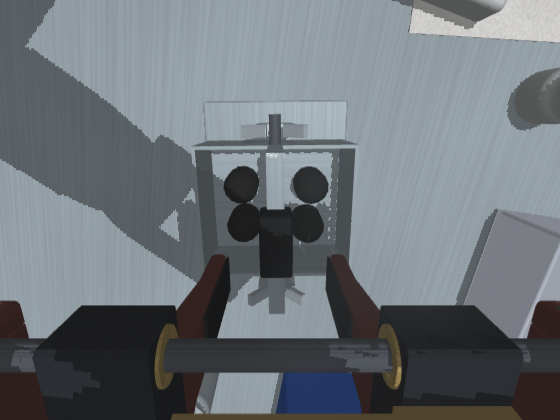

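The block (centre column 276) lies midway between the fingers (about 278), with the jaws aligned to it. I'll descend and close.

```bash
python3 -m jog '{"delta_rot":[[0,0,0],[0,0,0],[0,0,0],[0,0,0],[0,0,0]],"translation":[[0,0,20],[0,0,40],[0,0,60],[0,0,65],[0,0,65]],"hand":[0.2,0.2,0.2,0.2,0.2]}'
python3 -m jog '{"delta_rot":[[0,0,0],[0,0,0],[0,0,0],[0,0,0],[0,0,0]],"translation":[[0,0,0],[0,0,0],[0,0,0],[0,0,0],[0,0,0]],"hand":[-0.1,-0.3,-0.4,-0.45,-0.5]}'
python3 -m jog '{"delta_rot":[[0,0,0],[0,0,0],[0,0,0],[0,0,0],[0,0,0]],"translation":[[0,0,0],[0,0,0],[0,0,0],[0,0,0],[0,0,0]],"hand":[-0.55,-0.6,-0.7,-1,-1]}'
python3 - <<'E'
from h import *
print(pose()[0],pose()[1].as_rotvec(),get_obs()['ft_force'],get_obs()['moment'])
E
```

```text
t: 43.55
ee_pos: [489.0, -326.2, 162.2]
orientation: [-2.041, -2.385, -0.001]
ft_force: [-0.6, -0.2, 0.4]
width: 53.3
t: 44.05
ee_pos: [489.5, -326.5, 163.0]
orientation: [-2.042, -2.387, -0.002]
ft_force: [-0.0, 0.0, 0.8]
width: 22.8
t: 44.55
ee_pos: [489.2, -326.6, 163.0]
orientation: [-2.041, -2.387, -0.001]
ft_force: [-2.2, -0.4, 5.3]
width: 22.1
[ 489.22441578 -326.56811158  162.96958624] [-2.04136499e+00 -2.38650862e+00 -1.04171016e-03] [-2.16038689 -0.35392325  5.28648348] [-0.08941233  0.55769148  0.12035186]
```

```bash
python3 -m jog '{"delta_rot":[[0,0,0],[0,0,0],[0,0,0],[0,0,0],[0,0,0]],"translation":[[0,0,-2],[0,0,-4],[0,0,-6],[0,0,-8],[0,0,-10]],"hand":[-1,-1,-1,-1,-1]}'
python3 -m jog '{"delta_rot":[[0,0,0],[0,0,0],[0,0,0],[0,0,0],[0,0,0]],"translation":[[0,0,-4],[0,0,-8],[0,0,-12],[0,0,-16],[0,0,-20]],"hand":[-1,-1,-1,-1,-1]}'
python3 -m jog '{"delta_rot":[[0,0,0],[0,0,0],[0,0,0],[0,0,0],[0,0,0]],"translation":[[0,0,-6],[0,0,-14],[0,0,-24],[0,0,-36],[0,0,-45]],"hand":[-1,-1,-1,-1,-1]}'
python3 -m jog '{"delta_rot":[[0,0,0],[0,0,0],[0,0,0],[0,0,0],[0,0,0]],"translation":[[0,0,-6],[0,0,-14],[0,0,-24],[0,0,-30],[0,0,-35]],"hand":[-1,-1,-1,-1,-1]}'
python3 -m jog '{"delta_rot":[[0,0,0],[0,0,0],[0,0,0],[0,0,0]],"translation":[[0,0,0],[0,0,0],[0,0,0],[0,0,0]],"hand":[-1,-1,-1,-1]}'
python3 - <<'E'
from h import *
e,r=pose(); print(e,r.as_rotvec(),get_obs()['moment'])
im=optics.get_image('side'); cv2.imwrite('pics/side5.png',im[:,:,::-1])
# target over pan, bucket yaw -0.146
Rt=R.from_rotvec([0,0,-0.301])*r
print(delta(np.array([589.8,-18.7,e[2]]))[0],delta(e,Rt)[1])
E
```

```text
t: 45.05
ee_pos: [489.3, -326.3, 172.5]
orientation: [-2.041, -2.386, -0.002]
ft_force: [-0.4, -0.5, -5.5]
width: 21.8
t: 45.55
ee_pos: [489.4, -326.5, 193.1]
orientation: [-2.042, -2.387, -0.002]
ft_force: [-0.7, 0.3, -5.6]
width: 22.1
t: 46.05
ee_pos: [489.7, -326.8, 239.2]
orientation: [2.042, 2.387, 0.002]
ft_force: [0.4, -0.2, -4.3]
width: 21.5
t: 46.55
ee_pos: [489.5, -326.7, 273.3]
orientation: [-2.042, -2.387, -0.002]
ft_force: [-0.2, 0.7, -5.7]
width: 21.6
t: 46.95
ee_pos: [489.1, -326.5, 272.2]
orientation: [-2.041, -2.386, -0.001]
ft_force: [-0.2, 0.1, -5.3]
width: 21.8
[ 489.14874838 -326.47106041  272.19263712] [-2.04094803e+00 -2.38571792e+00 -1.34438396e-03] [-0.07972313 -0.11754742 -0.01968601]
[288.5 147.1   0.6] [-5.00e-04  2.00e-04  3.01e-01]
```

The measured weight is 5.4 N (bucket plus four plugs), hanging level and clear of the forks. I'll move it smoothly over the pan.

```bash
python3 -m jog '{"delta_rot":[[0,0,0],[0,0,0],[0,0,0],[0,0,0],[0,0,0]],"translation":[[4,2,0],[13,6.5,0],[27,14,0],[44,22.5,0],[62,31.6,0]],"hand":[-1,-1,-1,-1,-1]}' | sed -n 2,4p
for i in 1 2; do python3 -m jog '{"delta_rot":[[0,0,0],[0,0,0],[0,0,0],[0,0,0],[0,0,0]],"translation":[[18,9.2,0],[36,18.4,0],[54,27.5,0],[72,36.7,0],[90,45.9,0]],"hand":[-1,-1,-1,-1,-1]}'| sed -n 2,4p; done
python3 -m jog '{"delta_rot":[[0,0,0],[0,0,0],[0,0,0],[0,0,0],[0,0,0]],"translation":[[16,8.2,0],[29,14.8,0],[38,19.4,0],[44,22.4,0],[46.5,23.7,0]],"hand":[-1,-1,-1,-1,-1]}'| sed -n 2,4p
python3 -m jog '{"delta_rot":[[0,0,0.02],[0,0,0.06],[0,0,0.12],[0,0,0.18],[0,0,0.23]],"translation":[[0,0,0],[0,0,0],[0,0,0],[0,0,0],[0,0,0]],"hand":[-1,-1,-1,-1,-1]}'| sed -n 2,4p
python3 -m jog '{"delta_rot":[[0,0,0.04],[0,0,0.06],[0,0,0.071],[0,0,0.071],[0,0,0.071]],"translation":[[0,0,0],[0,0,0],[0,0,0],[0,0,0],[0,0,0]],"hand":[-1,-1,-1,-1,-1]}'
python3 - <<'E'
from h import *
e,r=pose(); print(e,r.as_matrix().round(3).tolist(),delta([589.8,-18.7,188])[0])
im=optics.get_image('side'); cv2.imwrite('pics/side6.png',im[:,:,::-1])
cv2.imwrite('pics/s6c.png',cv2.resize(im[80:320,170:410,::-1],None,fx=2.5,fy=2.5))
E
```

```text
ee_pos: [511.4, -258.7, 272.7]
orientation: [-2.041, -2.386, -0.002]
ft_force: [0.5, -1.4, -5.6]
ee_pos: [542.7, -162.2, 273.0]
orientation: [-2.041, -2.387, -0.002]
ft_force: [0.9, 0.1, -6.1]
ee_pos: [573.8, -66.2, 273.1]
orientation: [-2.04, -2.387, -0.002]
ft_force: [0.1, -0.2, -5.9]
ee_pos: [590.1, -18.2, 273.0]
orientation: [-2.041, -2.387, -0.001]
ft_force: [0.2, 0.5, -6.6]
ee_pos: [589.8, -19.6, 273.0]
orientation: [-2.306, -2.131, -0.001]
ft_force: [-0.0, 0.1, -6.5]
t: 50.0
ee_pos: [590.0, -18.9, 273.1]
orientation: [-2.376, -2.053, -0.001]
ft_force: [0.4, -0.8, -5.8]
width: 22.0
[590.0135929  -18.93676637 273.10513332] [[0.145, 0.989, -0.0], [0.989, -0.145, 0.001], [0.001, -0.0, -1.0]] [ 0.1 -0.2 85.1]
```

View pics/s6c.png

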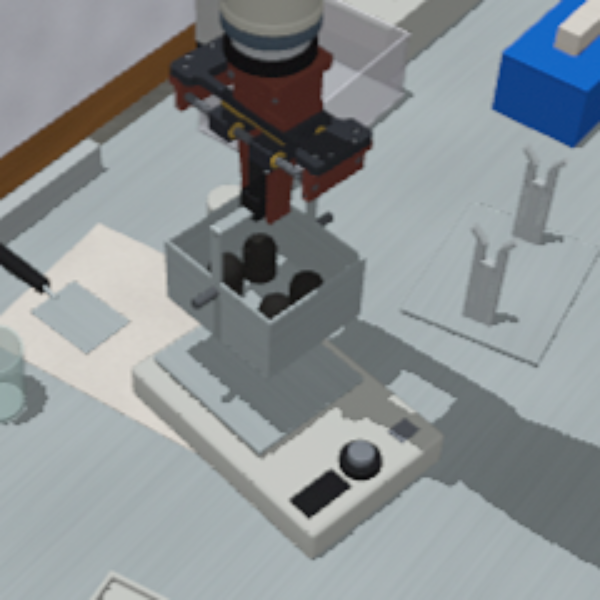

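The bucket hangs level over the pan, aligned with it, and all four plugs are in. I'll lower it.

```bash
python3 -m jog '{"delta_rot":[[0,0,0],[0,0,0],[0,0,0],[0,0,0],[0,0,0]],"translation":[[0,0,10],[0,0,28],[0,0,48],[0,0,66],[0,0,78]],"hand":[-1,-1,-1,-1,-1]}'|sed -n 2,4p
python3 -m jog '{"delta_rot":[[0,0,0],[0,0,0],[0,0,0],[0,0,0],[0,0,0]],"translation":[[0,0,2],[0,0,4],[0,0,5],[0,0,6],[0,0,7]],"hand":[-1,-1,-1,-1,-1]}'|sed -n 2,4p
for i in 1 2 3; do python3 -m jog '{"delta_rot":[[0,0,0],[0,0,0]],"translation":[[0,0,1],[0,0,1]],"hand":[-1,-1]}'|sed -n 2,4p; done
```

```text
ee_pos: [589.1, -18.6, 193.0]
orientation: [-2.375, -2.052, 0.001]
ft_force: [-0.1, 0.1, -5.0]
ee_pos: [590.4, -18.7, 188.7]
orientation: [-2.377, -2.054, -0.003]
ft_force: [0.0, 0.2, -5.9]
ee_pos: [590.0, -18.7, 187.1]
orientation: [-2.376, -2.053, -0.001]
ft_force: [-0.8, 0.1, -5.6]
ee_pos: [589.9, -18.7, 186.0]
orientation: [-2.376, -2.053, -0.001]
ft_force: [0.3, 0.1, -6.0]
ee_pos: [590.0, -18.6, 185.6]
orientation: [-2.376, -2.053, -0.001]
ft_force: [-2.8, 0.4, 0.3]
```

It has touched down on the pan. I'll release and rise.

```bash
python3 -m jog '{"delta_rot":[[0,0,0],[0,0,0],[0,0,0],[0,0,0],[0,0,0]],"translation":[[0,0,0.3],[0,0,0],[0,0,0],[0,0,0],[0,0,0]],"hand":[-1,-0.45,-0.3,0,0.2]}'|sed -n 2,5p
python3 -m jog '{"delta_rot":[[0,0,0],[0,0,0],[0,0,0],[0,0,0],[0,0,0]],"translation":[[0,0,0],[0,0,-10],[0,0,-40],[0,0,-80],[0,0,-120]],"hand":[0.2,0.2,0.2,0.2,0.2]}'|sed -n 2,5p
python3 -m jog '{"delta_rot":[[0,0,0],[0,0,0],[0,0,0],[0,0,0],[0,0,0]],"translation":[[0,0,0],[0,0,0],[0,0,0],[0,0,0],[0,0,0]],"hand":[0.2,0.2,0.2,0.2,0.2]}'|sed -n 1,5p
python3 - <<'E'
from h import *
e,r=pose(); im=optics.get_image('side'); cv2.imwrite('pics/side7.png',im[:,:,::-1])
w=optics.get_image('wrist'); cv2.imwrite('pics/w10.png',w[:,:,::-1])
cv2.imwrite('pics/s7c.png',np.hstack([cv2.resize(im[100:310,170:350,::-1],(400,466)),cv2.resize(w[:,:,::-1],(400,300)).copy() if 0 else cv2.copyMakeBorder(cv2.resize(w[:,:,::-1],(400,300)),0,166,0,0,cv2.BORDER_CONSTANT)]))
print(e,delta([446.6,4,e[2]])[0],delta(e,R.from_rotvec([0,0,-1.57])*r)[1])
E
```

```text
ee_pos: [590.4, -18.8, 185.2]
orientation: [-2.377, -2.053, -0.002]
ft_force: [-0.0, -0.1, -1.4]
width: 43.3
ee_pos: [589.7, -18.9, 306.8]
orientation: [-2.376, -2.053, -0.001]
ft_force: [0.6, -0.2, -0.0]
width: 52.6
t: 53.15
ee_pos: [589.4, -18.8, 303.8]
orientation: [-2.375, -2.052, 0.001]
ft_force: [0.8, 0.0, -0.1]
width: 52.5
[589.44795107 -18.84457685 303.75566866] [   1.8 -144.9    0.7] [-1.30e-03  3.70e-03  1.57e+00]
```

View pics/s7c.png

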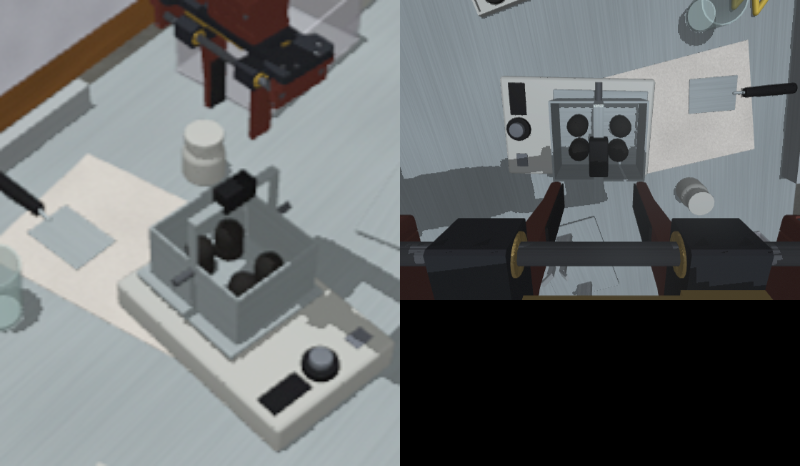

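The bucket stands centred on the pan with all plugs in it, and I've now viewed 16 pictures, so the remaining checks will be numeric. Next is the key: shut the gripper, move over it and turn the jaws crosswise.

```bash
python3 -m jog '{"delta_rot":[[0,0,0],[0,0,0],[0,0,0],[0,0,0],[0,0,0]],"translation":[[1,-30,0],[1,-65,0],[1.5,-100,0],[1.8,-130,0],[1.8,-145,0]],"hand":[-1,-1,-1,-1,-1]}'|sed -n 2,5p
for i in 1 2; do python3 -m jog '{"delta_rot":[[0,0,0.147],[0,0,0.294],[0,0,0.441],[0,0,0.588],[0,0,0.735]],"translation":[[0,0,0],[0,0,0],[0,0,0],[0,0,0],[0,0,0]],"hand":[-1,-1,-1,-1,-1]}'|sed -n 3p; done
python3 -m jog '{"delta_rot":[[0,0,0.1],[0,0,0.1],[0,0,0.1],[0,0,0.1],[0,0,0.1]],"translation":[[0,0,0],[0,0,0],[0,0,0],[0,0,0],[0,0,0]],"hand":[-1,-1,-1,-1,-1]}'|sed -n 2,5p
python3 - <<'E'
from h import *
t=cal('top');s=cal('side'); p,g=tri(t,(274.9,260),s,(313.5,264.5)); print('key',p,g)
e,r=pose(); print(e,r.as_rotvec(),delta([446.6,4.5,80])[0])
E
```

```text
ee_pos: [444.6, 4.2, 304.8]
orientation: [-2.375, -2.053, 0.0]
ft_force: [-0.7, 0.1, 1.3]
width: 16.3
orientation: [-2.958, -1.053, -0.001]
orientation: [-3.139, 0.08, -0.0]
ee_pos: [447.0, 4.0, 305.1]
orientation: [-3.132, 0.225, 0.0]
ft_force: [-0.5, -0.2, 0.7]
width: 0.6
key [447.7768598    6.07512677  48.23324511] 2.1408414777265135
[446.95464326   3.95381516 305.1497703 ] [-3.13202393e+00  2.25216048e-01  4.25214622e-04] [-3.000e-01 -2.000e-01  2.252e+02]
```

```bash
python3 -m jog '{"delta_rot":[[0,0,0],[0,0,0],[0,0,0],[0,0,0],[0,0,0]],"translation":[[0,0,45],[0,0,90],[0,0,135],[0,0,180],[0,0,220]],"hand":[-1,-1,-1,-1,-1]}'|sed -n 2,4p
python3 -m jog '{"delta_rot":[[0,0,0],[0,0,0],[0,0,0],[0,0,0],[0,0,0]],"translation":[[0,0,5],[0,0,10],[0,0,16],[0,0,20],[0,0,20]],"hand":[-1,-1,-1,-1,-1]}'|sed -n 2,4p
for i in 1 2 3 4 5; do python3 -m jog '{"delta_rot":[[0,0,0],[0,0,0]],"translation":[[0,0,2],[0,0,2]],"hand":[-1,-1]}'|sed -n 2,4p|grep -v ori; done
```

```text
ee_pos: [446.6, 4.3, 83.5]
orientation: [-3.132, 0.226, 0.0]
ft_force: [0.6, -0.9, 0.2]
ee_pos: [448.0, 4.3, 66.1]
orientation: [-3.132, 0.227, -0.004]
ft_force: [0.7, 0.9, 1.9]
ee_pos: [447.9, 4.3, 63.9]
ft_force: [2.4, -0.6, 3.7]
ee_pos: [447.7, 4.3, 61.5]
ft_force: [4.4, -0.0, 2.9]
ee_pos: [447.8, 4.3, 60.8]
ft_force: [-2.5, -0.4, 28.5]
ee_pos: [447.9, 4.2, 60.2]
ft_force: [-8.0, -0.6, 52.4]
ee_pos: [448.1, 4.2, 59.7]
ft_force: [-14.8, -1.4, 77.7]
```

The key hit its stop at about z = 61, after 6 mm of travel and about 4 N of spring force, but I pressed further than needed (78 N). I'm backing off at once.

```bash
python3 -m jog '{"delta_rot":[[0,0,0],[0,0,0],[0,0,0]],"translation":[[0,0,-6],[0,0,-7],[0,0,-7]],"hand":[-1,-1,-1]}'
python3 -m jog '{"delta_rot":[[0,0,0],[0,0,0],[0,0,0],[0,0,0],[0,0,0]],"translation":[[0,0,-20],[0,0,-60],[0,0,-105],[0,0,-150],[0,0,-195]],"hand":[-1,-1,-1,-1,-1]}'|sed -n 2,4p
python3 -m jog '{"delta_rot":[[0,0,0],[0,0,0],[0,0,0],[0,0,0],[0,0,0]],"translation":[[0,0,-20],[0,0,-40],[0,0,-40],[0,0,-40],[0,0,-40]],"hand":[0.2,0.2,0.2,0.2,0.2]}'|sed -n 1,4p
python3 - <<'E'
from h import *
e,r=pose(); print(e,r.as_rotvec())
t=cal('top'); s=cal('side')
for n in ['top','side','wrist']:
    im=optics.get_image(n); cv2.imwrite(f'pics/{n}8.png',im[:,:,::-1]); print(n,[d for d in dark(im,50,60)])
E
```

```text
t: 57.55
ee_pos: [447.2, 4.3, 62.6]
orientation: [-3.132, 0.227, -0.001]
ft_force: [2.8, -0.4, 3.1]
width: 0.6
ee_pos: [445.1, 4.1, 257.7]
orientation: [-3.132, 0.227, 0.007]
ft_force: [0.9, 0.0, -0.9]
t: 58.55
ee_pos: [445.6, 4.0, 295.3]
orientation: [-3.132, 0.227, 0.006]
ft_force: [-0.2, 0.7, 0.3]
[445.64127377   3.98550172 295.25401303] [-3.13212443  0.2271374   0.00639582]
top [([46.3, 41.0], [39, 20, 15, 38, 395]), ([277.5, 82.8], [274, 67, 9, 35, 230]), ([135.7, 124.7], [118, 109, 30, 27, 72]), ([16.0, 187.7], [5, 148, 22, 78, 477]), ([288.8, 187.3], [276, 177, 31, 21, 406]), ([206.6, 309.6], [195, 206, 28, 195, 253]), ([34.7, 236.1], [9, 222, 49, 30, 1055]), ([331.7, 336.4], [328, 237, 8, 183, 233]), ([181.4, 259.3], [172, 251, 19, 18, 179]), ([48.9, 277.4], [29, 263, 41, 30, 959]), ([549.4, 324.5], [536, 283, 24, 90, 1735])]
side [([345.1, 140.1], [313, 119, 60, 50, 881]), ([487.6, 145.6], [466, 129, 45, 33, 748]), ([310.6, 158.5], [303, 154, 16, 10, 77]), ([320.2, 174.1], [286, 161, 53, 28, 336]), ([175.8, 185.7], [164, 176, 25, 21, 160]), ([275.4, 186.1], [266, 177, 19, 20, 229]), ([269.4, 209.9], [259, 199, 20, 24, 283]), ([284.4, 222.8], [273, 214, 24, 19, 188]), ([313.4, 266.2], [306, 258, 16, 14, 109]), ([297.6, 277.2], [287, 269, 23, 18, 194]), ([250.2, 342.6], [241, 333, 20, 20, 212])]
wrist [([283.1, 19.0], [247, 0, 76, 41, 2663]), ([302.6, 86.4], [287, 69, 33, 35, 868]), ([263.8, 87.8], [248, 71, 32, 35, 852]), ([274.7, 186.3], [259, 169, 33, 31, 335]), ([233.8, 182.0], [213, 171, 43, 22, 828]), ([110.8, 201.5], [94, 186, 35, 32, 664]), ([18.9, 348.1], [0, 347, 40, 4, 125]), ([227.4, 348.2], [182, 347, 96, 4, 292]), ([360.3, 348.2], [345, 347, 29, 3, 63])]
```

The key released. I'll turn back and return to above the block.

```bash
for i in 1 2; do python3 -m jog '{"delta_rot":[[0,0,-0.147],[0,0,-0.294],[0,0,-0.441],[0,0,-0.588],[0,0,-0.735]],"translation":[[0,0,0],[0,0,0],[0,0,0],[0,0,0],[0,0,0]],"hand":[0.2,0.2,0.2,0.2,0.2]}'|sed -n 3p; done
python3 -m jog '{"delta_rot":[[0,0,-0.1],[0,0,-0.1],[0,0,-0.1],[0,0,-0.1],[0,0,-0.1]],"translation":[[0,0,0],[0,0,0],[0,0,0],[0,0,0],[0,0,0]],"hand":[0.2,0.2,0.2,0.2,0.2]}'|sed -n 2,5p
python3 - <<'E'
from h import *
e,r=pose(); print(e,delta([590,-18.7,e[2]],R.from_rotvec([-2.376,-2.053,-.001])))
E
```

```text
orientation: [-3.001, -0.922, 0.002]
orientation: [-2.469, -1.939, 0.001]
ee_pos: [446.8, 4.0, 297.0]
orientation: [-2.377, -2.052, -0.001]
ft_force: [0.6, 0.3, 0.3]
width: 52.4
[446.76278229   3.95675511 297.01219279] (array([-1.50e+00,  1.45e+02, -1.00e-01]), array([-0.    ,  0.0001, -0.0012]))
```

```bash
python3 -m jog '{"delta_rot":[[0,0,0],[0,0,0],[0,0,0],[0,0,0],[0,0,0]],"translation":[[0,40,0],[-1,80,0],[-1.5,115,0],[-1.5,138,0],[-1.5,145,0]],"hand":[0.2,0.2,0.2,0.2,0.2]}'|sed -n 2,5p
python3 -m jog '{"delta_rot":[[0,0,0],[0,0,0],[0,0,0],[0,0,0],[0,0,0]],"translation":[[0,0,30],[0,0,50],[0,0,50],[0,0,50],[0,0,50]],"hand":[0.2,0.2,0.2,0.2,0.2]}'|sed -n 2,5p
python3 - <<'E'
from h import *
e,r=pose(); print(e,delta([590.0,-18.7,185.3],R.from_rotvec([-2.376,-2.053,-.001])))
c=cal('wrist'); im=optics.get_image('wrist'); cv2.imwrite('pics/w11.png',im[:,:,::-1])
for d in dark(im,45,150): print(d)
print([proj(c,np.array([590,-18.7,0])+v).round(1) for v in ([0,0,214],[0,0,188])])
E
```

```text
ee_pos: [591.9, -18.9, 296.6]
orientation: [-2.377, -2.052, -0.001]
ft_force: [0.0, -0.4, 0.9]
width: 52.7
ee_pos: [590.5, -18.4, 248.5]
orientation: [2.377, 2.054, 0.003]
ft_force: [0.7, 0.2, 0.7]
width: 52.5
[590.50831802 -18.4191193  248.52570233] (array([-0.5, -0.6, 63.2]), array([ 0.0022, -0.0002, -0.    ]))
([145.4, 141.3], [131, 117, 30, 51, 1266])
([533.5, 128.8], [504, 119, 56, 20, 811])
([304.8, 190.5], [295, 170, 32, 35, 311])
([151.3, 188.1], [129, 172, 39, 37, 591])
([214.6, 309.0], [175, 257, 76, 85, 1470])
([338.3, 303.1], [326, 258, 27, 80, 1099])
([544.3, 325.5], [516, 302, 44, 41, 815])
([14.3, 331.0], [0, 312, 37, 31, 451])
[array([273.8, 250.2]), array([274.1, 236.3])]
```

Run:
```python
import cv2,numpy as np
im=cv2.imread('pics/w11.png').max(2)
for y in range(195,300,10): 
    x=np.nonzero(im[y,200:350]<45)[0]+200; print(y,x.min() if len(x) else None,x.max() if len(x) else None,len(x))
```

```text
195 227 326 38
205 243 250 8
215 232 319 88
225 228 323 96
235 231 321 89
245 260 292 33
255 260 292 33
265 222 332 46
275 219 336 54
285 214 340 30
295 211 344 35
```

The block (columns 260–292) is centred between the fingers again. I'll grip and lift.

```bash
python3 -m jog '{"delta_rot":[[0,0,0],[0,0,0],[0,0,0],[0,0,0],[0,0,0]],"translation":[[0,0,20],[0,0,40],[0,0,58],[0,0,62.5],[0,0,62.5]],"hand":[0.2,0.2,0.2,0.2,0.2]}'|sed -n 2,5p
python3 -m jog '{"delta_rot":[[0,0,0],[0,0,0],[0,0,0],[0,0,0],[0,0,0]],"translation":[[0,0,0],[0,0,0],[0,0,0],[0,0,0],[0,0,0]],"hand":[-0.1,-0.3,-0.4,-0.45,-0.5]}'|sed -n 2,5p
python3 -m jog '{"delta_rot":[[0,0,0],[0,0,0],[0,0,0],[0,0,0],[0,0,0]],"translation":[[0,0,0],[0,0,0],[0,0,0],[0,0,0],[0,0,0]],"hand":[-0.55,-0.6,-0.7,-1,-1]}'|sed -n 2,5p
python3 -m jog '{"delta_rot":[[0,0,0],[0,0,0],[0,0,0],[0,0,0],[0,0,0]],"translation":[[0,0,-3],[0,0,-8],[0,0,-18],[0,0,-30],[0,0,-42]],"hand":[-1,-1,-1,-1,-1]}'|sed -n 2,5p
python3 -m jog '{"delta_rot":[[0,0,0],[0,0,0],[0,0,0],[0,0,0],[0,0,0]],"translation":[[0,0,-12],[0,0,-24],[0,0,-34],[0,0,-42],[0,0,-46]],"hand":[-1,-1,-1,-1,-1]}'|sed -n 2,5p
python3 -m jog '{"delta_rot":[[0,0,-0.03],[0,0,-0.09],[0,0,-0.15],[0,0,-0.21],[0,0,-0.26]],"translation":[[0,0,0],[0,0,0],[0,0,0],[0,0,0],[0,0,0]],"hand":[-1,-1,-1,-1,-1]}'|sed -n 2,5p
python3 -m jog '{"delta_rot":[[0,0,-0.03],[0,0,-0.041],[0,0,-0.041],[0,0,-0.041],[0,0,-0.041]],"translation":[[0,0,0],[0,0,0],[0,0,0],[0,0,0],[0,0,0]],"hand":[-1,-1,-1,-1,-1]}'|sed -n 2,5p
python3 - <<'E'
from h import *
e,r=pose(); print(e,r.as_rotvec(),delta([489.3,-326.6,e[2]],R.from_rotvec([-2.041,-2.3865,-.0015])))
E
```

```text
ee_pos: [590.1, -18.3, 184.9]
orientation: [-2.376, -2.053, -0.001]
ft_force: [-0.2, -0.8, -0.4]
width: 52.7
ee_pos: [589.7, -18.3, 184.8]
orientation: [-2.376, -2.053, -0.001]
ft_force: [-1.7, 0.4, -0.3]
width: 22.5
ee_pos: [589.6, -18.3, 184.8]
orientation: [-2.376, -2.053, -0.0]
ft_force: [-4.8, 0.0, 4.2]
width: 22.0
ee_pos: [590.3, -18.4, 227.7]
orientation: [-2.376, -2.053, -0.002]
ft_force: [-0.1, 0.8, -5.8]
width: 22.0
ee_pos: [590.4, -18.5, 273.6]
orientation: [-2.377, -2.054, -0.003]
ft_force: [-0.0, -0.4, -5.7]
width: 21.9
ee_pos: [589.6, -18.5, 271.7]
orientation: [-2.085, -2.347, -0.0]
ft_force: [-0.2, -0.2, -4.6]
width: 21.5
ee_pos: [590.0, -18.5, 272.5]
orientation: [-2.042, -2.386, -0.001]
ft_force: [-0.1, -0.4, -4.9]
width: 21.6
[590.04409432 -18.48744885 272.53598534] [-2.04180781e+00 -2.38599332e+00 -1.48981621e-03] (array([-288.8, -147.1,   -0.4]), array([ 0.0001,  0.0001, -0.0006]))
```

```bash
python3 -m jog '{"delta_rot":[[0,0,0],[0,0,0],[0,0,0],[0,0,0],[0,0,0]],"translation":[[-4,-2,0],[-13,-6.5,0],[-27,-14,0],[-44,-22.5,0],[-62,-31.6,0]],"hand":[-1,-1,-1,-1,-1]}' | sed -n 2,4p
for i in 1 2; do python3 -m jog '{"delta_rot":[[0,0,0],[0,0,0],[0,0,0],[0,0,0],[0,0,0]],"translation":[[-18,-9.2,0],[-36,-18.4,0],[-54,-27.5,0],[-72,-36.7,0],[-90,-45.9,0]],"hand":[-1,-1,-1,-1,-1]}'| sed -n 2,4p; done
python3 -m jog '{"delta_rot":[[0,0,0],[0,0,0],[0,0,0],[0,0,0],[0,0,0]],"translation":[[-16,-8.2,0],[-29,-14.8,0],[-38,-19.4,0],[-44,-22.4,0],[-46.8,-23.7,0]],"hand":[-1,-1,-1,-1,-1]}'| sed -n 2,4p
python3 -m jog '{"delta_rot":[[0,0,0],[0,0,0],[0,0,0],[0,0,0],[0,0,0]],"translation":[[0,0,0],[0,0,0],[0,0,0],[0,0,0],[0,0,0]],"hand":[-1,-1,-1,-1,-1]}'| sed -n 2,4p
python3 - <<'E'
from h import *
e,r=pose(); print(e,delta([489.3,-326.6,162.3],R.from_rotvec([-2.041,-2.3865,-.0015])))
# wrist check of block + pins relative to tool, vs pick-time picture w9
c=cal('wrist'); im=optics.get_image('wrist'); cv2.imwrite('pics/w12.png',im[:,:,::-1])
g=im.max(2)
for y in range(200,280,10):
    x=np.nonzero(g[y,150:420]<45)[0]+150; print(y,x.min() if len(x) else None,x.max() if len(x) else None,len(x))
E
```

```text
ee_pos: [567.7, -86.3, 272.5]
orientation: [-2.042, -2.386, -0.001]
ft_force: [0.1, 0.2, -5.4]
ee_pos: [535.9, -182.6, 272.4]
orientation: [-2.042, -2.386, -0.001]
ft_force: [-0.5, 0.5, -5.5]
ee_pos: [504.3, -278.5, 272.3]
orientation: [-2.042, -2.386, -0.001]
ft_force: [0.4, 0.2, -6.0]
ee_pos: [489.1, -327.1, 272.1]
orientation: [-2.042, -2.386, -0.002]
ft_force: [0.4, 0.8, -6.4]
ee_pos: [489.6, -326.3, 272.2]
orientation: [-2.041, -2.387, -0.002]
ft_force: [-0.7, 0.2, -6.1]
[ 489.57814495 -326.29989699  272.17852174] (array([ -0.4,  -0.3, 109.9]), array([0.0002, 0.0001, 0.0001]))
200 214 256 38
210 216 303 39
220 224 312 24
230 226 327 59
240 221 332 77
250 218 336 102
260 221 334 74
270 253 324 55
```

The pose over the forks is within 0.5 mm of the lift-out pose. I'll lower it slowly.

```bash
python3 -m jog '{"delta_rot":[[0,0,0],[0,0,0],[0,0,0],[0,0,0],[0,0,0]],"translation":[[-0.4,-0.3,6],[-0.4,-0.3,18],[-0.4,-0.3,34],[-0.4,-0.3,52],[-0.4,-0.3,64]],"hand":[-1,-1,-1,-1,-1]}'|sed -n 2,4p
python3 -m jog '{"delta_rot":[[0,0,0],[0,0,0],[0,0,0],[0,0,0],[0,0,0]],"translation":[[0,0,3],[0,0,6],[0,0,9],[0,0,12],[0,0,14]],"hand":[-1,-1,-1,-1,-1]}'|sed -n 2,4p
python3 -m jog '{"delta_rot":[[0,0,0],[0,0,0],[0,0,0],[0,0,0],[0,0,0]],"translation":[[0,0,2],[0,0,4],[0,0,6],[0,0,8],[0,0,8]],"hand":[-1,-1,-1,-1,-1]}'|sed -n 2,4p
```

```text
ee_pos: [488.3, -326.4, 205.9]
orientation: [-2.04, -2.384, -0.001]
ft_force: [-0.2, 0.5, -5.9]
ee_pos: [489.4, -327.1, 194.4]
orientation: [-2.042, -2.387, -0.002]
ft_force: [-0.2, 0.5, -5.6]
ee_pos: [489.0, -326.8, 185.8]
orientation: [-2.041, -2.386, -0.001]
ft_force: [0.6, -0.0, -6.9]
```

```bash
python3 -m jog '{"delta_rot":[[0,0,0],[0,0,0],[0,0,0],[0,0,0],[0,0,0]],"translation":[[0,0,2],[0,0,4],[0,0,6],[0,0,8],[0,0,8]],"hand":[-1,-1,-1,-1,-1]}'|sed -n 2,4p
python3 -m jog '{"delta_rot":[[0,0,0],[0,0,0],[0,0,0],[0,0,0],[0,0,0]],"translation":[[0,0,2],[0,0,4],[0,0,6],[0,0,8],[0,0,8]],"hand":[-1,-1,-1,-1,-1]}'|sed -n 2,4p
```

```text
ee_pos: [489.1, -326.8, 177.8]
orientation: [-2.041, -2.386, -0.002]
ft_force: [-0.3, 0.1, -5.3]
ee_pos: [489.1, -326.8, 169.8]
orientation: [-2.041, -2.386, -0.002]
ft_force: [-0.1, 0.7, -6.0]
```

```bash
python3 -m jog '{"delta_rot":[[0,0,0],[0,0,0],[0,0,0],[0,0,0],[0,0,0]],"translation":[[0,0,1],[0,0,2],[0,0,3],[0,0,4],[0,0,5]],"hand":[-1,-1,-1,-1,-1]}'|sed -n 2,4p
python3 -m jog '{"delta_rot":[[0,0,0],[0,0,0]],"translation":[[0,0,1],[0,0,1]],"hand":[-1,-1]}'|sed -n 2,4p
python3 -m jog '{"delta_rot":[[0,0,0],[0,0,0]],"translation":[[0,0,0.8],[0,0,0.8]],"hand":[-1,-1]}'|sed -n 2,4p
```

```text
ee_pos: [489.2, -326.9, 165.1]
orientation: [-2.042, -2.386, -0.001]
ft_force: [-0.9, -0.6, -6.0]
ee_pos: [489.2, -326.9, 164.0]
orientation: [-2.041, -2.386, -0.002]
ft_force: [-0.3, -0.1, -6.1]
ee_pos: [489.2, -326.9, 163.3]
orientation: [-2.042, -2.386, -0.002]
ft_force: [-0.8, 0.9, -6.3]
```

```bash
for i in 1 2; do python3 -m jog '{"delta_rot":[[0,0,0],[0,0,0]],"translation":[[0,0,0.5],[0,0,0.5]],"hand":[-1,-1]}'|sed -n 2,4p|grep -v ori; done
```

```text
ee_pos: [489.2, -326.9, 162.8]
ft_force: [-0.3, 0.9, -6.6]
ee_pos: [489.2, -326.9, 162.6]
ft_force: [-1.4, 0.3, -1.9]
```

The forks have begun to carry the weight. One last small step down, then a gradual release.

```bash
python3 -m jog '{"delta_rot":[[0,0,0],[0,0,0]],"translation":[[0,0,0.3],[0,0,0.3]],"hand":[-1,-1]}'|sed -n 2,4p|grep -v ori
python3 -m jog '{"delta_rot":[[0,0,0],[0,0,0],[0,0,0],[0,0,0],[0,0,0]],"translation":[[0,0,0],[0,0,0],[0,0,0],[0,0,0],[0,0,0]],"hand":[-0.46,-0.4,-0.3,-0.1,0.2]}'|sed -n 2,5p
python3 -m jog '{"delta_rot":[[0,0,0],[0,0,0],[0,0,0],[0,0,0],[0,0,0]],"translation":[[0,0,0],[0,0,0],[0,0,-10],[0,0,-40],[0,0,-80]],"hand":[0.2,0.2,0.2,0.2,0.2]}'|sed -n 2,5p
python3 -m jog '{"delta_rot":[[0,0,0],[0,0,0],[0,0,0],[0,0,0],[0,0,0]],"translation":[[0,-20,-20],[0,-50,-40],[0,-83,-48],[0,-83,-48],[0,-83,-48]],"hand":[0.2,0.2,0.2,0.2,0.2]}'|sed -n 1,5p
python3 - <<'E'
from h import *
t=cal('top')
c=cal('wrist'); im=optics.get_image('wrist'); cv2.imwrite('pics/w13.png',im[:,:,::-1]); print(pose()[0])
for d in dark(im,45,60): print('w',d,onz(c,*d[0],85).round(1),onz(c,*d[0],182).round(1))
for n in ['side','top']:
    im=optics.get_image(n); cv2.imwrite(f'pics/{n}9.png',im[:,:,::-1])
    print(n,[d for d in dark(im,45,60)])
E
```

```text
ee_pos: [489.3, -326.9, 162.6]
ft_force: [-1.7, 1.7, 2.6]
ee_pos: [489.3, -326.9, 162.1]
orientation: [-2.042, -2.386, -0.002]
ft_force: [-0.6, 0.3, 0.2]
width: 43.6
ee_pos: [488.2, -326.3, 241.9]
orientation: [-2.039, -2.383, -0.001]
ft_force: [0.4, -1.0, 0.0]
width: 52.5
t: 72.8
ee_pos: [407.2, -340.2, 291.1]
orientation: [2.043, 2.385, 0.002]
ft_force: [-0.9, -0.1, 0.2]
width: 52.8
[ 407.61174419 -340.05708773  290.51296607]
w ([362.9, 173.4], [359, 164, 8, 20, 100]) [ 501.2 -304.5   85. ] [ 473.6 -292.9  182. ]
w ([363.5, 209.9], [354, 187, 35, 56, 542]) [ 511.7 -346.1   85. ] [ 481.3 -323.5  182. ]
w ([316.2, 206.8], [304, 192, 28, 30, 576]) [ 456.5 -350.8   85. ] [ 440.6 -327.   182. ]
w ([216.2, 303.9], [178, 257, 52, 82, 1188]) [ 354.3 -496.4   85. ] [ 365.4 -434.1  182. ]
w ([338.6, 304.1], [327, 258, 26, 80, 1052]) [ 508.9 -472.9   85. ] [ 479.2 -416.8  182. ]
w ([206.2, 386.5], [194, 372, 23, 30, 408]) [ 353.4 -629.1   85. ] [ 364.8 -531.8  182. ]
side [([439.1, 59.1], [423, 46, 36, 20, 245]), ([435.1, 80.0], [392, 64, 85, 34, 565]), ([409.0, 87.8], [404, 83, 11, 10, 69]),
[... 191 characters left out ...]
168, 15, 16, 159]), ([175.8, 185.7], [164, 176, 25, 21, 160]), ([313.5, 266.5], [306, 258, 16, 14, 102]), ([297.7, 277.2], [287, 269, 23, 18, 193]), ([250.2, 342.7], [241, 333, 20, 20, 209])]
top [([46.5, 41.1], [40, 21, 14, 37, 370]), ([277.5, 82.8], [274, 67, 9, 35, 226]), ([36.3, 236.3], [16, 222, 42, 30, 979]), ([414.2, 229.5], [397, 222, 35, 16, 394]), ([435.1, 240.4], [422, 234, 27, 14, 256]), ([548.9, 261.4], [535, 238, 25, 40, 666]), ([253.4, 256.0], [242, 249, 23, 15, 229]), ([419.3, 257.5], [402, 249, 35, 18, 421]), ([181.4, 259.3], [173, 251, 18, 18, 176]), ([274.8, 259.9], [267, 252, 16, 17, 117]), ([48.9, 277.4], [29, 263, 41, 30, 956]), ([542.6, 402.4], [523, 390, 37, 21, 69])]
```

The block is back at its pre-lift pixels in both views, and the ring and key are unchanged. I'll let everything settle for a moment, recheck that it's still, and hand in.

```bash
for i in 1 2 3; do python3 -m jog '{"delta_rot":[[0,0,0],[0,0,0],[0,0,0],[0,0,0],[0,0,0]],"translation":[[0,0,0],[0,0,0],[0,0,0],[0,0,0],[0,0,0]],"hand":[0.2,0.2,0.2,0.2,0.2]}'|sed -n 1p; done
python3 - <<'E'
from h import *
im=optics.get_image('top'); im2=optics.get_image('side'); old=cv2.imread('pics/side9.png')[:,:,::-1]
for n,i in (('top',im),('side',im2)): print(n,[d[0] for d in dark(i,45,60) if (n=='top' and 400<d[0][0]<450) or (n=='side' and 355<d[0][0]<395)])
print('side diff at bucket',np.abs(im2[130:220,330:420].astype(int)-old[130:220,330:420]).mean(), get_obs()['t'])
w=optics.get_image('wrist'); print(len([d for d in dark(w,45,60)]))
m=cv2.imread('pics/side4.png')[:,:,::-1]; print('vs pre-lift',np.abs(im2[130:200,340:410].astype(int)-m[130:200,340:410]).mean())
ctrl.close_job()
E
```

```text
t: 73.45
t: 73.95
t: 74.45
top [[414.1, 229.5], [435.1, 240.4], [419.4, 257.5]]
side [[380.9, 143.2], [364.3, 165.3], [388.0, 175.4]]
side diff at bucket 0.408641975308642 74.55
6
vs pre-lift 4.2227891156462585
the job is handed in; nothing more can be done
```

I loaded all four plugs into the hanging bucket, weighed it on the scale with the key pressed, hung it back in the forks and handed the job in at 74.6 s. No verdict was given.

- **Loading:** Three plugs were taken as found. The fourth had been knocked about 20 mm inside its compartment, so I located it again before gripping it. The ring stayed in the tray.
- **Lift and scale:** The bucket came straight up out of the forks with no catch. The wrist read about 5.4 N, which fits the bucket plus four plugs. I stood it on the middle of the pan and let go.
- **Key:** It went down about 6 mm to its stop at about 4 N. I kept pressing past the stop and the fingertips briefly reached 78 N before I backed off. That is under the 120 N wrist limit, and only the fingertips were meant to touch the key.
- **Hanging back:** The last drop into the forks was in 0.3–0.5 mm steps, with no more than about 7 N at the wrist.

**Last checks (numbers only, as I had used all 16 views):**
- **Grip block:** within 1 pixel of its pre-lift position in the side view, and of its starting position in the top view.
- **Stillness:** the bucket area did not change over the last 1.5 s.
- **Plugs:** the dark plug blobs visible in the bucket matched their pre-lift positions in the side view. The top view gave merged blobs, so I did not count four separate plugs at the end.
- **Ring and key:** both at their starting pixels.
- **Beaker and jar:** I stayed well clear of both but did not measure them at the end.

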